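# Set the bun mould's depth with spacer discs

### The arm

A 6-joint arm with a two-finger parallel gripper is mounted at the origin on the work surface. World frame = base frame: x ahead of the robot, y to its left, z up, the work surface at z = 0. Lengths are in m, angles in rad, forces in N, time in s.
With the tool pointing down it reaches from about 0.225 to 0.875 m from the base axis. Payload 3.4 kg.
Tool frame: the origin (TCP) lies on the centre line of the jaws, within the pads' length; the fingertips stand 19 mm ahead of it and the grasp point (between the pads) is the TCP; z points along the fingers, y is the direction in which the jaws open and shut (so a half turn about z gives the same grasp; the last joint's range is limited). The gripper opens to 85 mm and grips with 20 to 120 N. Pads are 22 mm wide; open, the fingers measure 114 mm over their backs; the gripper's body (76 mm by 85 mm) begins 54 mm behind the grasp point. The pads swing forward as they close: fully open they stand 13 mm farther back than shut.
Start: joints at [-1.387, 0.276, 1.505, -0, 1.361, -0.121], TCP at [0.173, -0.549, 0.25] pointing down, gripper open.
Joint ranges: [-2.89, 2.89], [-0.75, 2.08], [0.22, 2.7], [-1.18, 4.32], [0.11, 2.71], [-2.7, 2.7]. Speed limits (rad/s): [2.57, 2.57, 3.14, 3.14, 3.14, 3.14].

### API

Orientations are given as a unit quaternion [w, x, y, z].
In Python, from rig import monitor, eyes, manip, models gives the robot as it stands.
- The arm moves only by the tool send_rows, never from a script. Its argument "deltas" is a list of rows, each an object with "dp": the shift along the world's x, y, z each as a share of 0.12 m, from -1 to 1, a list of three; "rotation": the turn, a rotation vector about the world's x, y, z each as a share of 0.5 rad, from -1 to 1, a list of three. In form: [{"dp": [dx, dy, dz], "rotation": [rx, ry, rz]}, ...]. A call has 1 to 12 rows; each row is the pose to reach, as a shift and turn from the pose commanded when the call began; what a row does not reach only later rows make up. A row lasts 1/12 s, in which the tool goes at most 41.7 mm and 7.16 degrees, less where a joint would pass 70% of its speed; a pose out of reach is approached as far as the arm can. A call with a number of a shift or a turn outside -1 to 1 is refused whole. A call with a gripper value outside its range is refused whole. "fingers" is the closure, from -1 (fully open) to 1 (shut), set as the call begins (left out, the last holds). The fingers move at their own pace and stop on an object; "grip_force" is the grip in N (left out, the last holds). Time passes only in rows, so rows that repeat a pose let the fingers close. It gives the time, the measured TCP pose, the force and the opening at its end, in the units of the state.
- monitor.get_state(): the state, without advancing time (a new reading comes with each control period).
- eyes.get_image(name): name is "side" or "top" or "wrist"; returns a dict with "color" (480x640x3 uint8, red, green, blue), "depth" (480x640 float32, m along the optical axis (not along the pixel's ray), 0 where there is no reading), "mtx" (3x3 intrinsics, pixels), "k1" (the pictures are not rectified: a ray, as slopes to the right and down, at radius r is drawn at 1 + k1 r^2 times it, then the intrinsics apply), "rvec" (rotation vector, rad) and "tvec" (3), from world to camera coordinates, as OpenCV has them. Camera axes: x right, y down, z forward; pixel columns grow to the right and rows downward; lengths in m; the calibration is good to about 2 mm. A picture is of the moment at which its call begins.
- manip.sign_off(): hands the job in, once; it reports no verdict.
Trained networks look in a picture, given as the dict that the camera call returned (one of the last four; its "shot" number tells which), for a name from the list of things; names that differ only in an ending like _2 or _b are one class to them, and where a whole thing is asked for, a point or a joint stands for the part that bears it (a point fixed in the world has none). Each returns a list of dicts, best first, with "score" (0 to 1); they miss things now and then, are a little off and sometimes report something else, mostly with a low value. They report only what shows in the picture. A call takes as long as a camera call.
- models.find_in(name, picture): "box" ([left, top, right, bottom] in pixels, round what is visible of it).
The state is a dict: "clock": time; "qpos": joint angles; "qd": joint speeds; "effort": joint torques, N m; "position": TCP position; "ee_rot": TCP orientation; "contact_force": force on the tool from outside, world axes, zero at the start; "moment": the same for the moment, N m; "width": finger opening in m.
Only numpy, scipy, OpenCV 4.12 (cv2) and the standard library are available. Lean on these libraries where they do the work, as an engineer would, in place of code of your own. Each camera call takes 0.05 s, during which the arm holds its last target.

### The job

Swing the cover of the clear mould tube fully open, then push spacer discs from the deck into its mouth, choosing thick or thin by what already lies in the tube, until the top of the stack lies flat and level with the dark line on the tube. Then swing the cover fully shut again and let go. Let no disc fall off the stand onto the table, and leave the other things about the table and on the deck where they are.

Things in the scene. Friction and masses are not known exactly. Their poses are not given: they have to be found in the camera images.
- stand: the mould stand, fixed: dark base plate 10 mm thick, a plywood deck on legs over it, a clear upright tube hung under a round mouth in the deck. Origin: on the tube's axis, at table height; z up, x roughly away from the robot, y left
- deck (a point): on the deck's upper face (54 mm above the table) where the middle one of the three discs lies, 115 mm from the mouth. The deck, 3 mm thick, reaches 170 mm to stand -x, 42 mm to +x and 155 mm to each side (y) of the tube's axis. Nothing but discs lies between here and the mouth
- mouth (a point): centre of the tube's mouth, 72 mm wide, flush in the deck's upper face, 54 mm above the table. A disc pushed right across it along the deck tips and settles flat in the tube by itself. The clear tube below is 74 mm wide inside, its floor 10 mm above the table
- fence (a point): foot of the clear plastic fence, 16 mm high, 37 mm from the mouth's centre on its far side (stand +x), bent round the mouth from -60 to +60 degrees about stand +x: it stops a disc pushed across the deck from the robot's side
- ledge (a point): middle of the ledge where the base plate sticks out beyond the deck on the left (+y), 10 mm above the table; a spare disc lies here
- mark (a point): on the tube's axis at the height of the dark line round the tube (seen outside it under the deck, and inside it through the mouth): 35 mm above the tube's floor, 9 mm below the deck's top
- cover (a joint): swivel angle of the tube's cover, rad: 0 shut (centred over the mouth), 1.6 fully open, growing counter-clockwise seen from above, stops at both ends. Starts between 0 and 0.3. Light friction (about 1 N at the knob), stays where left. Steel plate 76 mm wide, 4 mm thick, underside 18 mm above the deck
- cover_pivot (a point): on the upright pin about which the cover turns level, at stand (+40, +40) mm, at the height of the knob's middle. Shut, the knob lies from the pin towards stand (-1, -1); opening carries it round the far side (+x) of the mouth
- cover_knob (a point): middle of the black upright knob at the centre of the cover, 18 mm diameter, 30 mm tall (76 to 106 mm above the table), 57 mm from the pin
- thick_a: a thick aluminium spacer disc, 66 mm diameter, 14 mm thick. Origin: its centre, at mid-thickness; z along its axis; both faces alike; about 126 g. Starts on the deck, one of three lying about 115 mm from the mouth's centre, straight on the robot's side of it and 50 degrees to either side; which lies where varies
- thick_b: a thick aluminium spacer disc, 66 mm diameter, 14 mm thick. Origin: its centre, at mid-thickness; z along its axis; both faces alike; about 126 g. Starts on the deck, one of three lying about 115 mm from the mouth's centre, straight on the robot's side of it and 50 degrees to either side; which lies where varies
- thin_a: a thin aluminium spacer disc, 66 mm diameter, 7 mm thick. Origin: its centre, at mid-thickness; z along its axis; both faces alike; about 63 g. Starts on the deck, one of three lying about 115 mm from the mouth's centre, straight on the robot's side of it and 50 degrees to either side; which lies where varies
- thick_c: a thick aluminium spacer disc, 66 mm diameter, 14 mm thick. Origin: its centre, at mid-thickness; z along its axis; both faces alike; about 126 g. Of thick_c and thin_c one starts alone at the bottom of the tube, the other on the ledge; which varies
- thin_c: a thin aluminium spacer disc, 66 mm diameter, 7 mm thick. Origin: its centre, at mid-thickness; z along its axis; both faces alike; about 63 g. Of thick_c and thin_c one starts alone at the bottom of the tube, the other on the ledge; which varies
- jar: small glass jar with steel lid, 36 mm wide, 40 mm tall, on the deck near its far right corner; a bystander. Origin at its underside
- cutter: plain steel cutter ring, 48 mm wide, 24 mm tall, on the deck near its far left corner; a bystander. Origin at its underside
- bowl: steel bowl, 150 mm wide, on the table; a bystander. Origin at its underside
- scraper: spatula, 240 mm long, lying on the table; a bystander
- cup: white cup, 72 mm wide, 80 mm tall; a bystander. Origin at its underside
- brush: pastry brush, 200 mm long, lying on the table; a bystander

How it is judged:
By the outcome, as a careful person would: the job done as asked, in the order asked, and still so for the second after the job is handed in, with the robot touching nothing.
It also fails if it takes over 61 s, if anything falls off the work surface, if the arm or the gripper's body presses on something with over 40 N, if the wrist force passes 120 N, or if a joint passes its speed limit or range.

## Working session

There is one attempt and no reset: what is moved stays moved. The work goes in short steps, Python scripts to look and compute and a tool call to move; the robot and the scene stay as the last step left them, time stands still between calls to the robot, and variables do not carry over. Pictures are saved under pics/ and viewed, and the job is handed in when it is done.

Besides the shell and the picture viewer there is one more tool, called after "Request:" as name([rows], argument=value, ...), one row to a line, values as JSON. send_rows: Moves the arm, as the interface text tells. Its arguments: {"type":"object","properties":{"deltas":{"type":"array","items":{"type":"object","properties":{"dp":{"type":"array","items":{"type":"number"}},"rotation":{"type":"array","items":{"type":"number"}}}}},"fingers":{"type":"number"},"grip_force":{"type":"number"}},"required":["deltas"]}

```bash
ls; mkdir -p pics; cat > h.py <<'E'
import numpy as np, cv2
from rig import monitor, eyes, manip, models
def snap(n,fn):
    p=eyes.get_image(n); cv2.imwrite('pics/'+fn+'.png',p['color'][:,:,::-1]); return p
def cam(p):
    R,_=cv2.Rodrigues(np.array(p['rvec'],float)); return R,np.array(p['tvec'],float).ravel()
def ray(p,u,v):
    K=np.array(p['mtx'],float); x=(u-K[0,2])/K[0,0]; y=(v-K[1,2])/K[1,1]
    rd=np.hypot(x,y); r=rd
    for _ in range(30): r=rd/(1+p['k1']*r*r)
    s=r/rd if rd>0 else 1
    R,t=cam(p); return -R.T@t, R.T@np.array([x*s,y*s,1])
def atz(p,u,v,z):
    o,d=ray(p,u,v); return o+d*(z-o[2])/d[2]
def proj(p,X):
    R,t=cam(p); c=R@np.array(X,float)+t; x,y=c[:2]/c[2]; f=1+p['k1']*(x*x+y*y); K=np.array(p['mtx'])
    return K[0,0]*x*f+K[0,2],K[1,1]*y*f+K[1,2]
def depthpt(p,u,v):
    o,d=ray(p,u,v); z=float(p['depth'][int(v),int(u)]); return o+d*z
E
python3 - <<'E'
from h import *
for n in ('top','side'):
    p=snap(n,n+'0'); R,t=cam(p); print(n,p['k1'],(-R.T@t).round(3),p['mtx'])
    for k in ('stand','deck','mouth','cover','cover_knob','thick_a','thin_a','jar','cutter','fence','bowl','cup'):
        try: print(k,[(np.round(b['box']).tolist(),round(b['score'],2)) for b in models.find_in(k,p)][:5])
        except Exception as e: print(k,e)
print(monitor.get_state())
E
```

```text
pics
top 0.03661198752931911 [ 0.328 -0.002  1.097] [[497.31392627   0.         317.05196878]
 [  0.         497.31392627 249.80315373]
 [  0.           0.           1.        ]]
stand [([196.0, 199.0, 406.0, 343.0], 0.67)]
deck [([192.0, 196.0, 402.0, 344.0], 0.68), ([270.0, 258.0, 303.0, 289.0], 0.23)]
mouth [([195.0, 200.0, 409.0, 341.0], 0.86)]
cover [([287.0, 211.0, 336.0, 247.0], 0.9)]
cover_knob [([290.0, 209.0, 337.0, 247.0], 0.93)]
thick_a [([268.0, 259.0, 303.0, 288.0], 0.85), ([351.0, 237.0, 381.0, 268.0], 0.78), ([299.0, 236.0, 327.0, 253.0], 0.53)]
thin_a [([210.0, 267.0, 242.0, 296.0], 0.78), ([312.0, 269.0, 342.0, 297.0], 0.57)]
jar [([360.0, 211.0, 380.0, 226.0], 0.75), ([460.0, 258.0, 539.0, 352.0], 0.72), ([195.0, 199.0, 406.0, 340.0], 0.35)]
cutter [([246.0, 227.0, 268.0, 253.0], 0.65)]
fence [([196.0, 198.0, 407.0, 341.0], 0.91)]
bowl [([478.0, 183.0, 551.0, 248.0], 0.9)]
cup [([96.0, 304.0, 143.0, 340.0], 0.82)]
side -0.11637527490625704 [0.134 0.597 0.863] [[499.06659971   0.         322.43561296]
 [  0.         499.06659971 239.12466684]
 [  0.           0.    
[... 855 characters left out ...]
4.0], 0.7)]
{'clock': 1.3, 'qpos': array([-1.38697834e+00,  2.75885706e-01,  1.50486065e+00, -4.85557341e-06,
        1.36066347e+00, -1.21025710e-01]), 'qd': array([ 3.21415031e-04,  3.95020671e-05,  5.40012482e-04, -1.61569922e-03,
       -3.26822927e-04,  8.02417718e-04]), 'effort': array([ 1.58506231e-03, -4.16661894e+01, -2.46102387e+01,  9.42795759e-05,
        2.16556018e-04, -9.69142803e-06]), 'position': array([ 0.17257326, -0.54855596,  0.25035189]), 'ee_rot': array([9.14433162e-05, 9.88406181e-01, 1.51832843e-01, 4.96310318e-07]), 'contact_force': array([-0.06386588,  0.96342032, -0.72596909]), 'moment': array([ 0.02056159, -0.0153858 , -0.06981825]), 'width': 0.08550519223055357}
```

```bash
python3 - <<'E'
import cv2
a=cv2.imread('pics/top0.png');cv2.imwrite('pics/top0c.png',cv2.resize(a[180:360,180:420],None,fx=3.3,fy=3.3,interpolation=cv2.INTER_CUBIC))
a=cv2.imread('pics/side0.png');cv2.imwrite('pics/side0c.png',cv2.resize(a[180:400,200:420],None,fx=2.7,fy=2.7,interpolation=cv2.INTER_CUBIC))
E
```

```text
(no output)
```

View pics/top0.png

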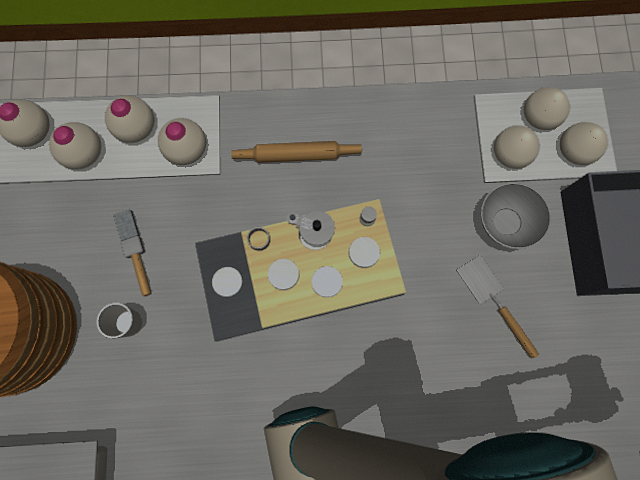

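View pics/top0c.png

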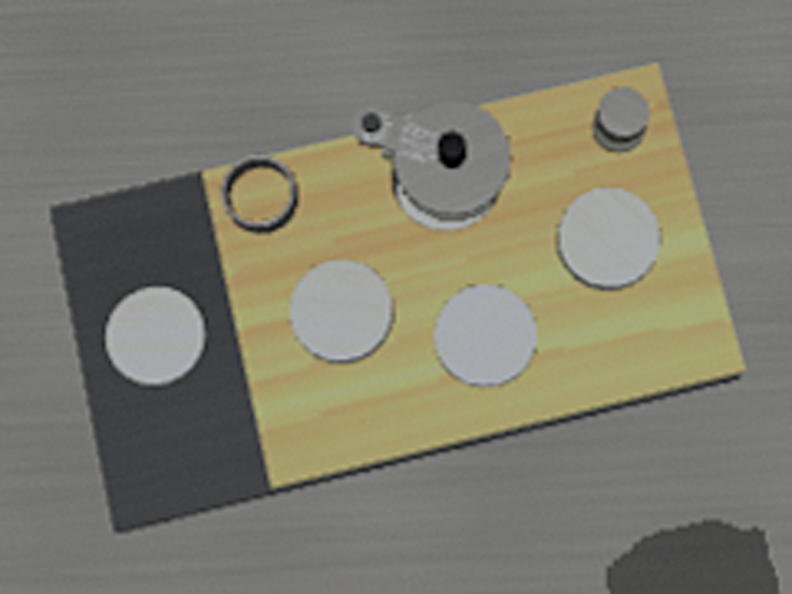

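View pics/side0c.png

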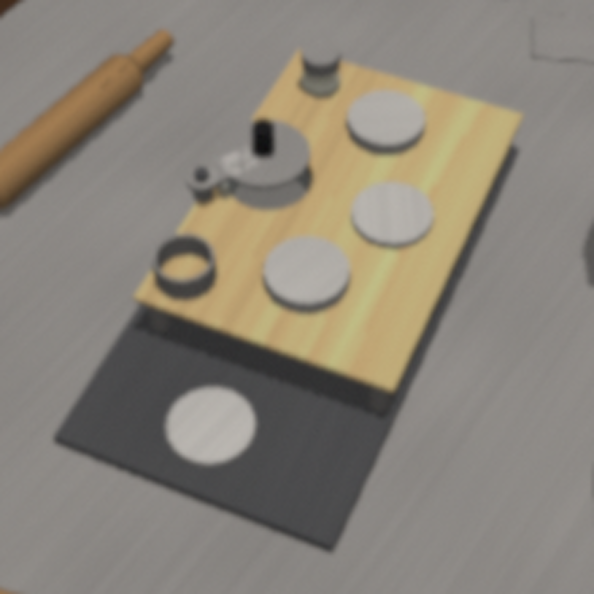

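```bash
cat > m.py <<'E'
from h import *
p=eyes.get_image('top')
cs=[(203,170),(658,63),(744,373),(270,490)]
S=np.array([[42,155],[42,-155],[-170,-155],[-170,155]])/1000
W=np.array([atz(p,u/3.3+180,v/3.3+180,.054)[:2] for u,v in cs])
A,_=cv2.estimateAffinePartial2D(S,W); print(A, np.hypot(A[0,0],A[1,0]), np.degrees(np.arctan2(A[1,0],A[0,0])))
th=np.arctan2(A[1,0],A[0,0]); c=W.mean(0); Rm=np.array([[np.cos(th),-np.sin(th)],[np.sin(th),np.cos(th)]])
o=c-Rm@S.mean(0); print('org',o,(W-(S@Rm.T+o)).round(4))
np.savez('st.npz',o=o,R=Rm,th=th)
for nm,u,v,z in [('left',341,311,.068),('mid',486,335,.061),('right',609,238,.068),('ledge',155,335,.017),('knob',453,143,.106),('cover',452,158,.076),('jar',622,112,.094),('cutter',260,193,.078),('pin',371,122,.1)]:
    P=atz(p,u/3.3+180,v/3.3+180,z); l=Rm.T@(P[:2]-o); 
    uu,vv=int(u/3.3+180),int(v/3.3+180); 
    o3,d=ray(p,uu,vv); dep=np.median(p['depth'][vv-2:vv+3,uu-2:uu+3]); Z=(o3+d*dep)[2]
    print(nm,P.round(4),'stand',(l*1000).round(1),'r,ang',round(np.hypot(*l)*1000,1),round(np.degrees(np.arctan2(l[1],l[0])),1),'depthZ',Z.round(4))
p=eyes.get_image('side')
for nm,u,v in [('left',307,268),('mid',392,210),('right',386,117),('ledge',211,423),('deck',340,300),('base',120,430),('table',400,580)]:
    uu,vv=int(u/2.7+200),int(v/2.7+180)
    o3,d=ray(p,uu,vv); dep=np.median(p['depth'][vv-2:vv+3,uu-2:uu+3]); print(nm,(o3+d*dep).round(4))
E
python3 m.py
```

```text
[[ 0.98136333 -0.18882946  0.59225743]
 [ 0.18882946  0.98136333 -0.00781666]] 0.9993650729347887 10.89148026408285
org [ 0.59229733 -0.00780899] [[ 0.0004 -0.001 ]
 [ 0.0007  0.0001]
 [-0.0001  0.0009]
 [-0.001  -0.    ]]
left [0.5043 0.0632 0.068 ] stand [-73.   86.3] r,ang 113.0 130.2 depthZ 0.0668
mid [ 0.4856 -0.0282  0.061 ] stand [-108.6    0.2] r,ang 108.6 179.9 depthZ 0.0607
right [ 0.5435 -0.11    0.068 ] stand [-67.2 -91.1] r,ang 113.2 -126.4 depthZ 0.067
ledge [0.5029 0.1902 0.017 ] stand [-50.4 211.3] r,ang 217.2 103.4 depthZ 0.0157
knob [ 0.6008 -0.0127  0.106 ] stand [ 7.4 -6.4] r,ang 9.8 -40.8 depthZ 0.1052
cover [ 0.5991 -0.0119  0.076 ] stand [ 5.9 -5.3] r,ang 8.0 -41.9 depthZ 0.1018
jar [ 0.6193 -0.121   0.094 ] stand [   5.1 -116.2] r,ang 116.4 -87.5 depthZ 0.093
cutter [0.5814 0.1117 0.078 ] stand [ 11.9 119.4] r,ang 120.0 84.3 depthZ 0.0527
pin [0.6187 0.0383 0.1   ] stand [34.6 40.3] r,ang 53.1 49.3 depthZ 0.0809
left [0.5074 0.0667 0.0687]
mid [ 0.4893 -0.0278  0.0609]
right [ 0.5471 -0.1056  0.0687]
ledge [0.5046 0.1924 0.0184]
deck [0.4741 0.0719 0.0586]
base [0.5593 0.2332 0.0109]
table [3.275e-01 2.111e-01 3.000e-04]
```

Request:
send_rows([
  {"dp": [0.71,0.89,0],"rotation": [0,0,0.97]},
  {"dp": [0.71,0.89,0],"rotation": [0,0,0.97]},
  {"dp": [0.71,0.89,0],"rotation": [0,0,0.97]},
  {"dp": [0.71,0.89,0],"rotation": [0,0,0.97]},
  {"dp": [0.71,0.89,0],"rotation": [0,0,0.97]},
], fingers=0, grip_force=30)

```text
clock: 1.82
position: [0.2594, -0.4388, 0.2506]
ee_rot: [-0.0, 0.922, 0.388, 0.001]
contact_force: [-0.1, -0.3, 0.3]
width: 0.0428
```

Request:
send_rows([
  {"dp": [0.71,0.89,0],"rotation": [0,0,0.97]},
  {"dp": [0.71,0.89,0],"rotation": [0,0,0.97]},
  {"dp": [0.71,0.89,0],"rotation": [0,0,0.97]},
  {"dp": [0.71,0.89,0],"rotation": [0,0,0.97]},
  {"dp": [0.71,0.89,0],"rotation": [0,0,0.97]},
])

```text
clock: 2.23
position: [0.3443, -0.3334, 0.2505]
ee_rot: [0.0, 0.802, 0.597, 0.0]
contact_force: [0.3, -0.1, 0.6]
width: 0.0426
```

Request:
send_rows([
  {"dp": [0.71,0.89,0],"rotation": [0,0,0.97]},
  {"dp": [0.71,0.89,0],"rotation": [0,0,0.97]},
  {"dp": [0.71,0.89,0],"rotation": [0,0,0.97]},
  {"dp": [0.71,0.89,0],"rotation": [0,0,0.97]},
  {"dp": [0.71,0.89,0],"rotation": [0,0,0.97]},
])

```text
clock: 2.65
position: [0.4296, -0.2277, 0.2504]
ee_rot: [0.0, 0.637, 0.771, 0.0]
contact_force: [-0.4, -1.3, -0.5]
width: 0.0425
```

Request:
send_rows([
  {"dp": [0.71,0.89,0],"rotation": [0,0,0]},
  {"dp": [0.71,0.89,0],"rotation": [0,0,0]},
  {"dp": [0.71,0.89,0],"rotation": [0,0,0]},
  {"dp": [0.71,0.89,0],"rotation": [0,0,0]},
  {"dp": [0.71,0.89,0],"rotation": [0,0,0]},
])

```text
clock: 3.07
position: [0.5149, -0.1215, 0.2501]
ee_rot: [0.0, 0.638, 0.77, -0.0]
contact_force: [-0.7, -0.4, -0.5]
width: 0.0429
```

```bash
python3 - <<'E'
from h import *
p=snap('wrist','w1'); R,t=cam(p); print((-R.T@t).round(3))
print(proj(p,[.6008,-.0127,.106]))
E
```

```text
[ 0.501 -0.052  0.373]
(np.float64(482.58039585205483), np.float64(95.62575256978104))
```

View pics/w1.png

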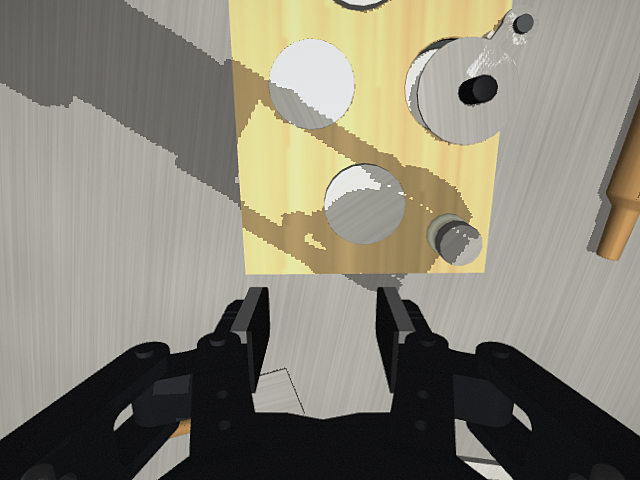

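```bash
python3 - <<'E'
from h import *
s=np.load('st.npz')
p=eyes.get_image('wrist')
for n,u,v,z in [('knob',485,89,.106),('mid',312,84,.061),('right',364,204,.068),('jar',461,243,.094),('pintop',524,23,.1),('cornerR',484,272,.054),('cornerN',246,274,.054)]:
    P=atz(p,u,v,z); print(n,P.round(4),((s['R'].T@(P[:2]-s['o']))*1000).round(1), depthpt(p,u,v).round(4))
E
```

```text
knob [ 0.5996 -0.0098  0.106 ] [ 6.8 -3.4] [ 0.6001 -0.0096  0.1048]
mid [ 0.4861 -0.0243  0.061 ] [-107.4    3.9] [ 0.4859 -0.024   0.0582]
right [ 0.5435 -0.1061  0.068 ] [-66.5 -87.3] [ 0.5435 -0.1061  0.0677]
jar [ 0.6184 -0.117   0.094 ] [   5.  -112.2] [ 0.6192 -0.1174  0.0923]
pintop [0.6154 0.0354 0.1   ] [30.9 38.1] [0.6237 0.0418 0.0804]
cornerR [ 0.6634 -0.1482  0.054 ] [  43.3 -151.3] [ 6.912e-01 -1.643e-01 -3.000e-04]
cornerN [ 0.4566 -0.1893  0.054 ] [-167.5 -152.5] [ 0.4493 -0.2123 -0.    ]
```

Request:
send_rows([
  {"dp": [0.72,0.92,0],"rotation": [0,0,0]},
  {"dp": [0.72,0.92,0],"rotation": [0,0,0]},
  {"dp": [0.72,0.92,0],"rotation": [0,0,0]},
  {"dp": [0.72,0.92,0],"rotation": [0,0,0]},
  {"dp": [0.72,0.92,-0.3],"rotation": [0,0,0]},
  {"dp": [0.72,0.92,-0.5],"rotation": [0,0,0]},
])

```text
clock: 3.67
position: [0.6001, -0.0127, 0.1896]
ee_rot: [0.001, 0.638, 0.77, -0.0]
contact_force: [-0.8, -0.1, -1.1]
width: 0.0425
```

Request:
send_rows([
  {"dp": [0,0,-0.25],"rotation": [0,0,0]},
  {"dp": [0,0,-0.5],"rotation": [0,0,0]},
  {"dp": [0,0,-0.68],"rotation": [0,0,0]},
  {"dp": [0,0,-0.73],"rotation": [0,0,0]},
  {"dp": [0,0,-0.73],"rotation": [0,0,0]},
])

```text
clock: 4.08
position: [0.598, -0.013, 0.101]
ee_rot: [-0.002, 0.638, 0.77, -0.002]
contact_force: [0.5, 0.2, 0.4]
width: 0.0424
```

```bash
python3 - <<'E'
from h import *
p=snap('wrist','w2'); snap('side','s2')
print(monitor.get_state()['contact_force'],monitor.get_state()['position'])
E
```

```text
[0.52952685 0.62186459 0.54408569] [ 0.60046004 -0.01247822  0.10388308]
```

View pics/w2.png

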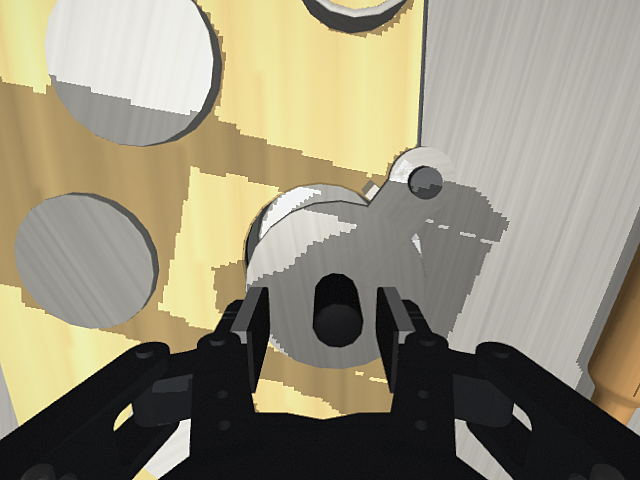

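Request:
send_rows([
  {"dp": [0,0,0],"rotation": [0,0,0]},
  {"dp": [0,0,0],"rotation": [0,0,0]},
  {"dp": [0,0,0],"rotation": [0,0,0]},
  {"dp": [0,0,0],"rotation": [0,0,0]},
  {"dp": [0,0,0],"rotation": [0,0,0]},
], fingers=1, grip_force=25)

```text
clock: 4.6
position: [0.6013, -0.0112, 0.1047]
ee_rot: [0.002, 0.637, 0.771, 0.001]
contact_force: [-0.2, -1.4, 6.5]
width: 0.0167
```

```bash
python3 - <<'E'
from h import *
s=np.load('st.npz'); st=monitor.get_state(); print(st['contact_force'],st['moment'],st['width'])
P=st['position'][:2]
for o in (s['o'], s['o']+[-.0005,.0015]):
    pin=o+s['R']@[.04,.04]; v=P-pin; a=np.arctan2(v[1],v[0]); print(pin,np.hypot(*v),np.degrees(a-s['th'])%360-225)
    a0=a; ae=s['th']+np.radians(225)+1.62-2*np.pi
    for k in range(0,13):
        aa=a0+(ae-a0)*k/12; q=pin+.057*np.array([np.cos(aa),np.sin(aa)])
        print(k,((q-P)/.12).round(3),end=' ')
    print()
E
```

```text
[-0.21828099 -1.36874251  6.51955845] [-0.0404036  -0.1045601  -0.00864241] 0.01670215901317002
[0.62401882 0.03902846] 0.055124743315465664 9.767523935419717
0 [-0.006 -0.014] 1 [ 0.047 -0.035] 2 [ 0.103 -0.049] 3 [ 0.16  -0.056] 4 [ 0.217 -0.056] 5 [ 0.274 -0.049] 6 [ 0.33  -0.035] 7 [ 0.383 -0.015] 8 [0.434 0.011] 9 [0.481 0.044] 10 [0.524 0.082] 11 [0.563 0.125] 12 [0.595 0.172] 
[0.62351882 0.04052846] 0.05629556504034825 10.860472562893676
0 [-0.002 -0.005] 1 [ 0.051 -0.025] 2 [ 0.106 -0.037] 3 [ 0.162 -0.043] 4 [ 0.219 -0.043] 5 [ 0.275 -0.035] 6 [ 0.33  -0.021] 7 [ 0.383 -0.001] 8 [0.433 0.026] 9 [0.479 0.058] 10 [0.521 0.095] 11 [0.559 0.138] 12 [0.591 0.184]
```

Request:
send_rows([
  {"dp": [0.025,-0.014,0.01],"rotation": [0,0,0.06]},
  {"dp": [0.051,-0.025,0.01],"rotation": [0,0,0.12]},
  {"dp": [0.078,-0.031,0.01],"rotation": [0,0,0.18]},
  {"dp": [0.106,-0.037,0.01],"rotation": [0,0,0.24]},
  {"dp": [0.134,-0.041,0.01],"rotation": [0,0,0.3]},
  {"dp": [0.162,-0.043,0.01],"rotation": [0,0,0.36]},
  {"dp": [0.19,-0.044,0.01],"rotation": [0,0,0.42]},
  {"dp": [0.219,-0.043,0.01],"rotation": [0,0,0.48]},
  {"dp": [0.247,-0.04,0.01],"rotation": [0,0,0.54]},
  {"dp": [0.275,-0.035,0.01],"rotation": [0,0,0.6]},
  {"dp": [0.303,-0.029,0.01],"rotation": [0,0,0.65]},
  {"dp": [0.33,-0.021,0.01],"rotation": [0,0,0.7]},
])

```text
clock: 5.6
position: [0.6379, -0.018, 0.1047]
ee_rot: [0.001, 0.491, 0.871, -0.005]
contact_force: [-4.9, -12.5, 3.8]
width: 0.0169
```

```bash
python3 - <<'E'
from h import *
st=monitor.get_state(); print(st['contact_force'],st['moment'],st['width'],st['position'])
E
```

```text
[ -4.89334289 -12.50626946   3.77545967] [-2.22577408  0.70277178  0.32015365] 0.016911585237392585 [ 0.63788357 -0.01799953  0.1046755 ]
```

Request:
send_rows([
  {"dp": [0.027,-0.012,0],"rotation": [0,0,0.06]},
  {"dp": [0.053,-0.003,0],"rotation": [0,0,0.12]},
  {"dp": [0.078,0.01,0],"rotation": [0,0,0.18]},
  {"dp": [0.103,0.024,0],"rotation": [0,0,0.24]},
  {"dp": [0.126,0.039,0],"rotation": [0,0,0.3]},
  {"dp": [0.149,0.056,0],"rotation": [0,0,0.36]},
  {"dp": [0.17,0.074,0],"rotation": [0,0,0.42]},
  {"dp": [0.191,0.094,0],"rotation": [0,0,0.48]},
  {"dp": [0.211,0.115,0],"rotation": [0,0,0.54]},
  {"dp": [0.229,0.137,0],"rotation": [0,0,0.6]},
  {"dp": [0.246,0.161,0],"rotation": [0,0,0.65]},
  {"dp": [0.261,0.185,0],"rotation": [0,0,0.7]},
])

```text
clock: 6.6
position: [0.6748, 0.0041, 0.1048]
ee_rot: [0.006, 0.333, 0.943, -0.003]
contact_force: [7.7, -9.9, -3.0]
width: 0.0169
```

```bash
python3 - <<'E'
from h import *
s=np.load('st.npz')
st=monitor.get_state(); print(st['contact_force'],st['moment'],st['width'],st['position'])
pin=np.array([.6238,.038]); v=st['position'][:2]-pin; print(np.hypot(*v),np.radians((np.degrees(np.arctan2(v[1],v[0])-s['th'])+360)-225))
p=snap('top','t3'); a=p['color'][180:360,180:420,::-1]; cv2.imwrite('pics/t3c.png',cv2.resize(a,None,fx=3.3,fy=3.3,interpolation=cv2.INTER_CUBIC))
E
```

```text
[ 7.66149634 -9.92837634 -2.97478353] [-1.74041133 -1.24605852  0.08244553] 0.016915956154989295 [0.67476789 0.00413311 0.10483396]
0.06119389264172623 1.5796185413216959
```

View pics/t3c.png

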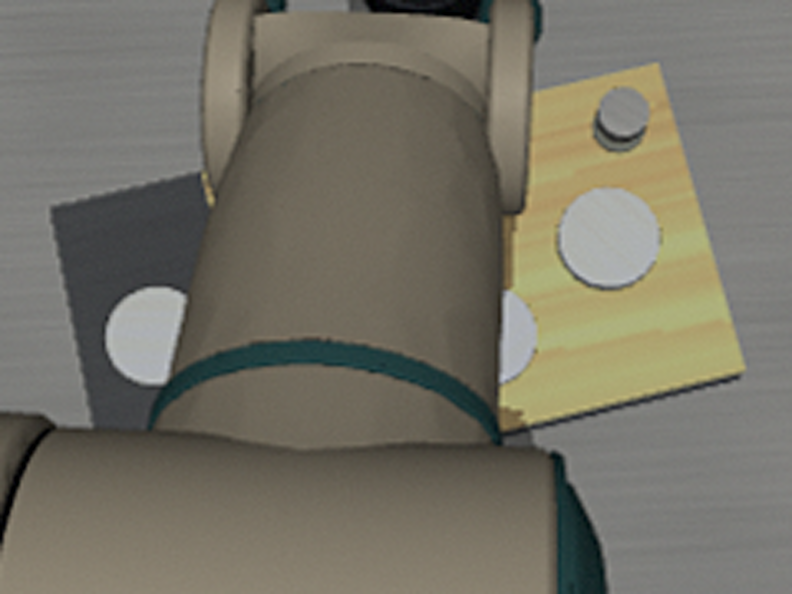

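Request:
send_rows([
  {"dp": [0.02,-0.005,0],"rotation": [0,0,0]},
  {"dp": [0.03,0.0,0],"rotation": [0,0,0]},
  {"dp": [0.04,0.01,0],"rotation": [0,0,0]},
  {"dp": [0.05,0.017,0],"rotation": [0,0,0]},
  {"dp": [0.05,0.017,0],"rotation": [0,0,0]},
])

```text
clock: 7.07
position: [0.6781, 0.0079, 0.1048]
ee_rot: [0.002, 0.333, 0.943, -0.002]
contact_force: [1.5, -8.1, 1.2]
width: 0.0167
```

```bash
python3 - <<'E'
from h import *
st=monitor.get_state(); print(st['contact_force'],st['moment'],st['width'],st['position'])
snap('wrist','w3')
E
```

```text
[ 1.51914745 -8.05789468  1.20558384] [-1.12845603 -0.26913502  0.22554375] 0.016713231767475384 [0.67805999 0.00786329 0.10475296]
```

View pics/w3.png

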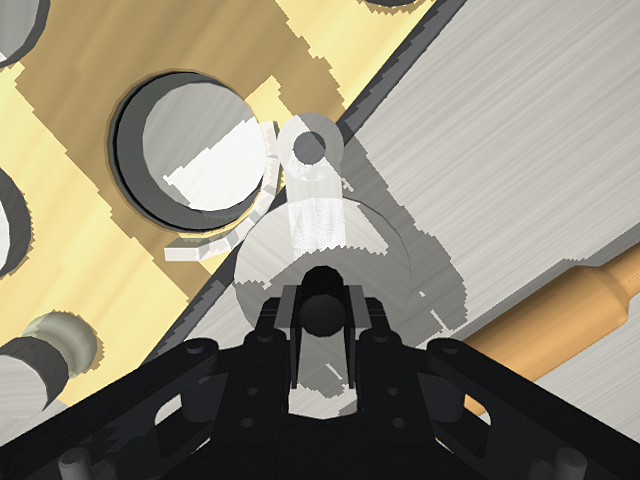

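Request:
send_rows([
  {"dp": [0.012,0.02,0],"rotation": [0,0,0]},
  {"dp": [0.018,0.035,0],"rotation": [0,0,0]},
  {"dp": [0.018,0.035,0],"rotation": [0,0,0]},
  {"dp": [0.018,0.035,0],"rotation": [0,0,0]},
])

```text
clock: 7.45
position: [0.6794, 0.0093, 0.1048]
ee_rot: [0.002, 0.333, 0.943, -0.005]
contact_force: [0.4, -12.6, 1.5]
width: 0.0168
```

```bash
python3 - <<'E'
from h import *
s=np.load('st.npz')
st=monitor.get_state(); print(st['contact_force'],st['width'],st['position'])
p=snap('wrist','w4')
c=lambda u,v,z:(atz(p,u,v,z)[:2])
print('pin top',depthpt(p,310,145).round(4))
for u,v in [(205,150),(230,190),(190,110)]: print('tubedisc',depthpt(p,u,v).round(4))
for u,v in [(60,200),(300,90)]: print('deck',depthpt(p,u,v).round(4))
def circ(o):
    for k in range(0,360,10):
        q=o+.036*np.array([np.cos(np.radians(k)),np.sin(np.radians(k))]); yield tuple(int(round(x)) for x in proj(p,[*q,.054]))
im=p['color'][:,:,::-1].copy()
for pt in circ(s['o']): cv2.circle(im,pt,1,(0,0,255),-1)
for pt in circ(s['o']+[0,.0035]): cv2.circle(im,pt,1,(0,255,0),-1)
cv2.imwrite('pics/w4c.png',cv2.resize(im[30:280,60:380],None,fx=2.4,fy=2.4))
E
```

```text
[  0.43801339 -12.5845948    1.53442835] 0.016847827440975592 [0.67942013 0.0092987  0.10480002]
pin top [0.6265 0.0458 0.08  ]
tubedisc [ 0.595  -0.0017  0.0232]
tubedisc [ 0.6187 -0.0054  0.0244]
tubedisc [0.5753 0.0057 0.0217]
deck [ 0.5724 -0.0621  0.0535]
deck [0.6066 0.0553 0.0526]
```

View pics/w4c.png

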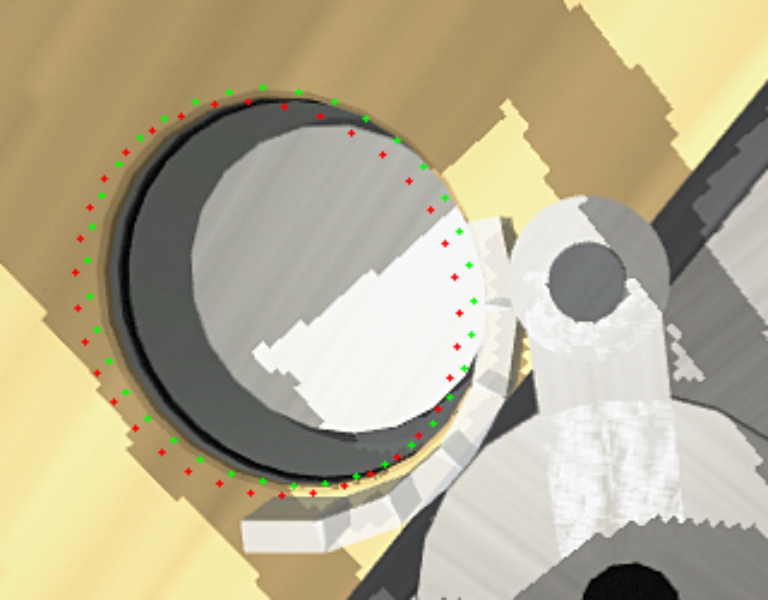

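Request:
send_rows([
  {"dp": [0,0,0],"rotation": [0,0,0]},
  {"dp": [0,0,0],"rotation": [0,0,0]},
  {"dp": [0,0,0],"rotation": [0,0,0]},
  {"dp": [0,0,0.2],"rotation": [0,0,0]},
  {"dp": [0,0,0.5],"rotation": [0,0,0]},
  {"dp": [0,0,0.8],"rotation": [0,0,0]},
  {"dp": [-0.3,0.1,0.9],"rotation": [0,0,0]},
  {"dp": [-0.6,0.2,0.9],"rotation": [0,0,0]},
  {"dp": [-0.9,0.5,0.9],"rotation": [0,0,0]},
  {"dp": [-0.9,0.8,0.9],"rotation": [0,0,0]},
], fingers=0)

```text
clock: 8.33
position: [0.5655, 0.1088, 0.2124]
ee_rot: [-0.002, 0.336, 0.942, -0.001]
contact_force: [0.3, 0.1, 0.1]
width: 0.0427
```

```bash
python3 - <<'E'
from h import *
s=np.load('st.npz')
st=monitor.get_state(); print(st['contact_force'],st['width'],st['position'])
p=snap('wrist','w5'); 
E
```

```text
[0.27248612 0.05700317 0.05883282] 0.04265001395834839 [0.56545522 0.10881488 0.21240454]
```

View pics/w5.png

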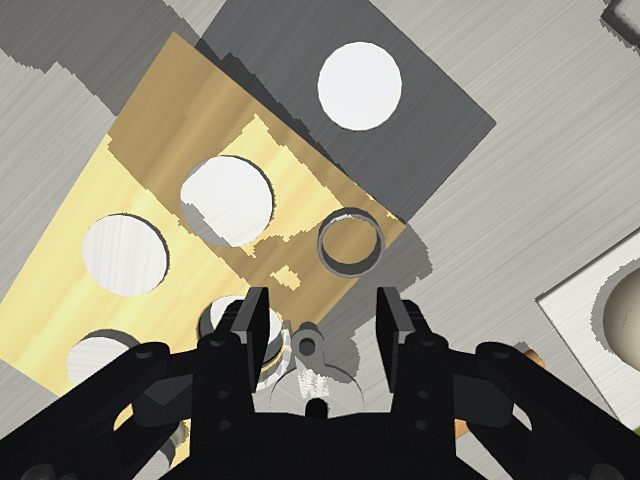

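```bash
python3 - <<'E'
from h import *
s=np.load('st.npz')
p=eyes.get_image('wrist')
for n,u,v,z in [('left',227,199,.068),('mid',125,252,.061),('cutter',350,234,.078),('cornNL',175,32,.054),('cornFL',405,222,.054),('knob',316,407,.106),('pin',307,341,.08)]:
    P=atz(p,u,v,z); print(n,P.round(4),((s['R'].T@(P[:2]-s['o']))*1000).round(1), depthpt(p,u,v).round(4))
E
```

```text
left [0.5062 0.0817 0.068 ] [-67.6 104.2] [0.5062 0.0814 0.0668]
mid [ 0.487  -0.0076  0.061 ] [-103.4   20.1] [ 0.487  -0.0076  0.061 ]
cutter [0.5779 0.1342 0.078 ] [ 12.7 142.2] [0.5843 0.1316 0.0534]
cornNL [0.4    0.1267 0.054 ] [-163.4  168.4] [ 0.3782  0.1198 -0.0012]
cornFL [0.6027 0.1695 0.054 ] [ 43.7 172.1] [0.6202 0.171  0.    ]
knob [0.6559 0.0408 0.106 ] [71.6 35.7] [0.6756 0.0243 0.0747]
pin [0.6224 0.0591 0.08  ] [42.2 60. ] [0.6248 0.0568 0.0745]
```

```bash
python3 - <<'E'
from h import *
s=np.load('st.npz')
st=monitor.get_state(); print(st['position'],st['qd'].round(3))
p=snap('wrist','w6'); np.savez('w6.npz',**{k:p[k] for k in('mtx','rvec','tvec','k1','depth')})
print(monitor.get_state()['position'])
E
```

```text
[0.56825593 0.11528775 0.21265652] [-0.061  0.029 -0.038 -0.092 -0.019 -0.049]
[0.56977822 0.11279812 0.21252368]
```

View pics/w6.png

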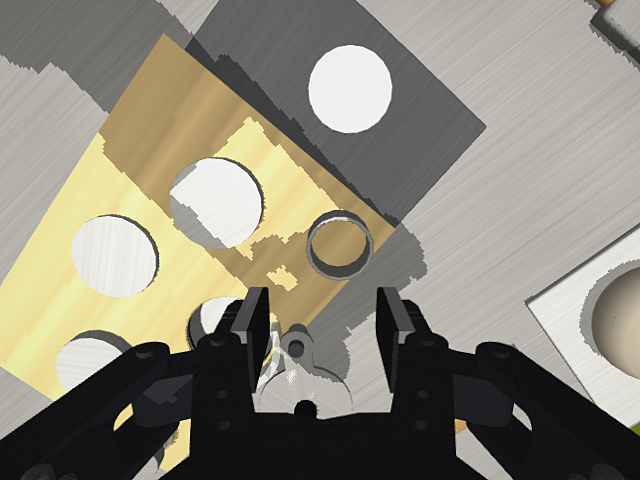

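```bash
python3 - <<'E'
from h import *
s=np.load('st.npz')
p=dict(np.load('w6.npz')); p['k1']=float(p['k1'])
for n,u,v,z in [('left',217,201,.068),('mid',115,253,.061),('cutter',340,238,.078),('cornNL',164,34,.054),('cornFL',395,225,.054),('knob',306,409,.106),('pin',297,347,.08)]:
    P=atz(p,u,v,z); print(n,P.round(4),((s['R'].T@(P[:2]-s['o']))*1000).round(1), depthpt(p,u,v).round(4))
print(proj(p,[*s['o'],.054]),(cam(p)[0]@np.array([0,0,1])).round(3), monitor.get_state()['position'])
E
```

```text
left [0.5055 0.0712 0.068 ] [-70.3  93.9] [0.5055 0.0707 0.0666]
mid [ 0.4857 -0.0187  0.061 ] [-106.7    9.5] [ 0.4857 -0.0188  0.0607]
cutter [0.5784 0.1232 0.078 ] [ 11.1 131.3] [0.5844 0.1199 0.0541]
cornNL [0.3989 0.1156 0.054 ] [-166.6  157.8] [0.3986 0.1155 0.0531]
cornFL [0.6023 0.1584 0.054 ] [ 41.3 161.3] [0.6164 0.1583 0.0094]
knob [0.6559 0.0304 0.106 ] [69.7 25.5] [0.667  0.0204 0.0881]
pin [0.6246 0.0461 0.08  ] [41.9 46.9] [0.6243 0.0465 0.0808]
(np.float64(223.3188673911706), np.float64(338.81604852547355)) [ 0.002  0.271 -0.962] [0.56977822 0.11279812 0.21252368]
```

Request:
send_rows([
  {"dp": [-0.4,-0.08,0],"rotation": [0,0,0]},
  {"dp": [-0.7,-0.15,0],"rotation": [0,0,0]},
  {"dp": [-0.84,-0.15,0],"rotation": [0,0,0]},
  {"dp": [-0.84,-0.15,0],"rotation": [0,0,0]},
  {"dp": [-0.84,-0.15,0],"rotation": [0,0,0]},
  {"dp": [-0.84,-0.15,0],"rotation": [0,0,0]},
  {"dp": [-0.84,-0.15,0],"rotation": [0,0,0]},
  {"dp": [-0.84,-0.15,0],"rotation": [0,0,0]},
])

```text
clock: 9.15
position: [0.4717, 0.0915, 0.2118]
ee_rot: [0.0, 0.334, 0.942, 0.0]
contact_force: [0.1, 0.3, -0.1]
width: 0.0425
```

```bash
python3 - <<'E'
from h import *
st=monitor.get_state(); print(st['position'],st['qd'].round(3))
p=snap('wrist','w7'); np.savez('w7.npz',**{k:p[k] for k in('mtx','rvec','tvec','k1','depth')})
q=snap('side','s7'); np.savez('s7.npz',**{k:q[k] for k in('mtx','rvec','tvec','k1','depth')})
print(monitor.get_state()['position'])
E
```

```text
[0.471665   0.09151388 0.21184172] [ 0.003 -0.001  0.007  0.003  0.003  0.   ]
[0.47112875 0.09158957 0.21168962]
```

View pics/w7.png

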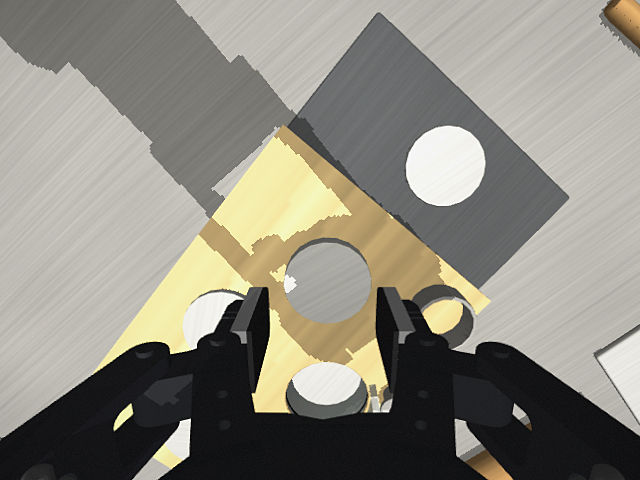

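View pics/s7.png

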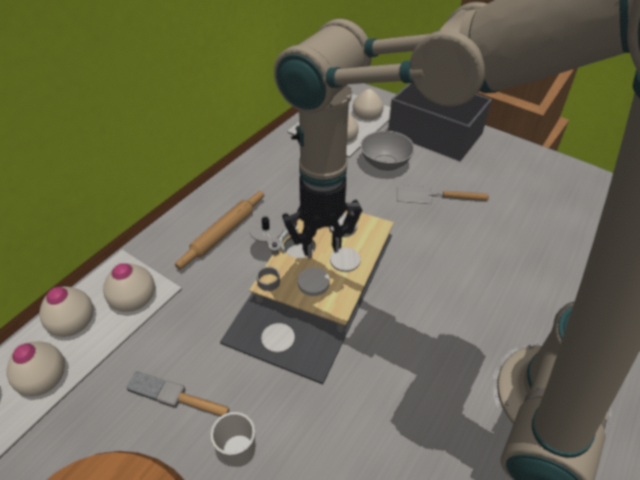

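```bash
python3 - <<'E'
from h import *
s=np.load('st.npz')
p=dict(np.load('w7.npz')); p['k1']=float(p['k1'])
for n,u,v,z in [('left',328,280,.068),('cornNL',283,125,.054),('cornFL',490,302,.054),('ledge',445,165,.017),('mouthL',286,392,.054),('mouthR',368,392,.054)]:
    P=atz(p,u,v,z); print(n,P.round(4),((s['R'].T@(P[:2]-s['o']))*1000).round(1), depthpt(p,u,v).round(4))
q=dict(np.load('s7.npz')); q['k1']=float(q['k1'])
for n,u,v,z in [('left',313,279,.068),('mid',346,260,.061),('ledge',278,337,.017),('cornNL',337,317,.054),('cornFL',252,295,.054),('knobtop',265,220,.106),('mouthc',301,247,.054)]:
    P=atz(q,u,v,z); print(n,P.round(4),((s['R'].T@(P[:2]-s['o']))*1000).round(1), depthpt(q,u,v).round(4))
E
```

```text
left [0.5041 0.0706 0.068 ] [-71.8  93.6] [0.5041 0.0705 0.0679]
cornNL [0.3982 0.1156 0.054 ] [-167.3  157.8] [0.3982 0.1155 0.0533]
cornFL [0.6053 0.1558 0.054 ] [ 43.7 158.2] [ 0.6433  0.1598 -0.0026]
ledge [0.5026 0.1951 0.017 ] [-49.8 216.2] [0.5031 0.1955 0.015 ]
mouthL [ 0.5667 -0.0258  0.054 ] [-28.6 -12.8] [ 0.5754 -0.0352  0.0376]
mouthR [0.6111 0.0289 0.054 ] [25.4 32.5] [0.6118 0.0285 0.0529]
left [0.5077 0.0662 0.068 ] [-69.1  88.7] [0.5069 0.0673 0.0697]
mid [ 0.4829 -0.0217  0.061 ] [-110.1    7. ] [ 0.4827 -0.0214  0.0614]
ledge [0.5038 0.1935 0.017 ] [-48.8 214.4] [0.5026 0.1949 0.0199]
cornNL [0.4207 0.1089 0.054 ] [-146.5  147.1] [0.4196 0.1107 0.057 ]
cornFL [0.5922 0.162  0.054 ] [ 31.9 166.7] [0.6163 0.139  0.0114]
knobtop [0.6708 0.0154 0.106 ] [81.5  7.9] [0.6717 0.0145 0.1048]
mouthc [ 0.5883 -0.0028  0.054 ] [-3.   5.6] [ 0.6047 -0.0245  0.0248]
```

```bash
python3 - <<'E'
from h import *
p=dict(np.load('w7.npz')); p['k1']=float(p['k1'])
for u in (254,258,262,264,266,380,384,388,392):
    for v in (290,294,300,310):
        P=depthpt(p,u,v); 
        if P[2]>.1: print(u,v,P.round(4))
E
```

```text
254 290 [0.4464 0.0788 0.2001]
254 294 [0.4467 0.0795 0.2043]
254 300 [0.4472 0.0802 0.2095]
254 310 [0.4481 0.0811 0.2171]
258 290 [0.4474 0.0798 0.1999]
258 294 [0.4477 0.0804 0.2038]
258 300 [0.448  0.0814 0.2097]
258 310 [0.449  0.082  0.2168]
262 290 [0.448  0.0816 0.2014]
262 294 [0.4488 0.0813 0.2031]
262 300 [0.4489 0.0826 0.21  ]
262 310 [0.4515 0.0805 0.211 ]
264 290 [0.4486 0.0819 0.2007]
264 294 [0.4491 0.0821 0.2037]
264 300 [0.4505 0.0812 0.2054]
264 310 [0.4532 0.0789 0.2063]
266 290 [0.4495 0.0818 0.199 ]
266 294 [0.4505 0.0813 0.2003]
266 300 [0.4524 0.0795 0.2001]
266 310 [0.4551 0.0774 0.2015]
380 290 [0.4758 0.1158 0.2014]
380 294 [0.4767 0.115  0.2021]
380 300 [0.4783 0.1136 0.2029]
380 310 [0.481  0.1114 0.2042]
384 290 [0.477  0.1169 0.2008]
384 294 [0.4768 0.1164 0.2041]
384 300 [0.4763 0.1158 0.209 ]
384 310 [0.4777 0.1141 0.2126]
388 290 [0.478  0.118  0.2005]
388 294 [0.4779 0.1175 0.2035]
388 300 [0.4771 0.1169 0.2093]
388 310 [0.4764 0.1159 0.2169]
392 290 [0.4794 0.1191 0.1997]
392 294 [0.4789 0.1186 0.2035]
392 300 [0.4777 0.1181 0.2099]
392 310 [0.4769 0.1171 0.2176]
```

Request:
send_rows([
  {"dp": [-0.025,0.06,-0.3],"rotation": [0,0,0]},
  {"dp": [-0.025,0.06,-0.6],"rotation": [0,0,0]},
  {"dp": [-0.025,0.06,-0.8],"rotation": [0,0,0]},
  {"dp": [-0.025,0.06,-0.8],"rotation": [0,0,0]},
  {"dp": [-0.025,0.06,-0.8],"rotation": [0,0,0]},
  {"dp": [-0.025,0.06,-0.8],"rotation": [0,0,0]},
])

```text
clock: 9.75
position: [0.4687, 0.0989, 0.1171]
ee_rot: [0.001, 0.334, 0.942, 0.0]
contact_force: [0.7, 0.4, -0.4]
width: 0.0427
```

```bash
python3 - <<'E'
from h import *
p=snap('wrist','w8'); print(monitor.get_state()['position'])
E
```

```text
[0.46907363 0.09893592 0.117536  ]
```

View pics/w8.png

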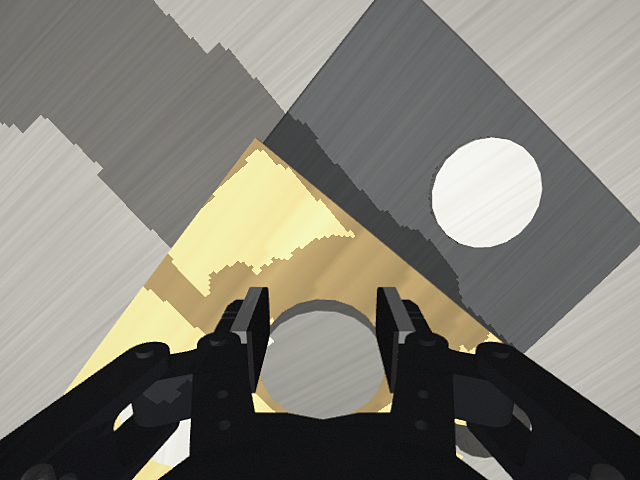

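Request:
send_rows([
  {"dp": [0,0,-0.2],"rotation": [0,0,0]},
  {"dp": [0,0,-0.32],"rotation": [0,0,0]},
  {"dp": [0,0,-0.39],"rotation": [0,0,0]},
  {"dp": [0,0,-0.39],"rotation": [0,0,0]},
  {"dp": [0,0,-0.39],"rotation": [0,0,0]},
])

```text
clock: 10.22
position: [0.4687, 0.0989, 0.0712]
ee_rot: [0.002, 0.334, 0.942, 0.001]
contact_force: [-0.5, 0.5, 3.4]
width: 0.0428
```

```bash
python3 - <<'E'
from h import *
p=snap('wrist','w9');q=snap('side','s9'); st=monitor.get_state(); print(st['position'],st['contact_force'])
a=cv2.imread('pics/s9.png')[150:400,200:420]; cv2.imwrite('pics/s9c.png',cv2.resize(a,None,fx=2.4,fy=2.4))
E
```

```text
[0.46875335 0.09891923 0.07116917] [-0.75758686  0.07950009  6.39669136]
```

View pics/s9c.png

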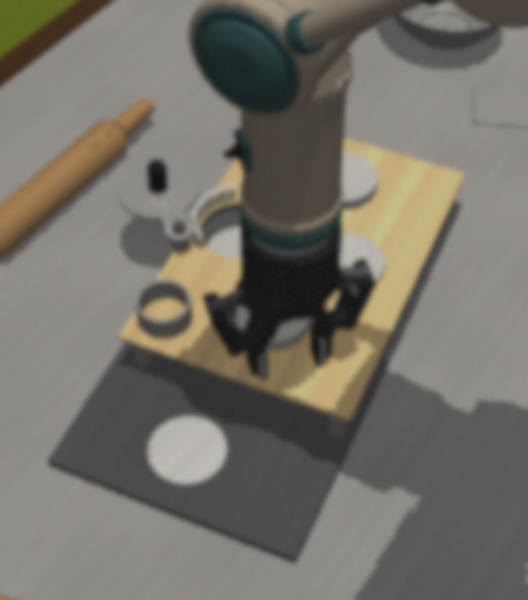

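Request:
send_rows([
  {"dp": [0.02,-0.017,0.02],"rotation": [0,0,0]},
  {"dp": [0.06,-0.05,0.02],"rotation": [0,0,0]},
  {"dp": [0.1,-0.085,0.02],"rotation": [0,0,0]},
  {"dp": [0.15,-0.127,0.02],"rotation": [0,0,0]},
  {"dp": [0.2,-0.169,0.02],"rotation": [0,0,0]},
  {"dp": [0.25,-0.211,0.02],"rotation": [0,0,0]},
  {"dp": [0.3,-0.253,0.02],"rotation": [0,0,0]},
  {"dp": [0.35,-0.295,0.02],"rotation": [0,0,0]},
  {"dp": [0.4,-0.337,0.02],"rotation": [0,0,0]},
  {"dp": [0.4,-0.337,0.02],"rotation": [0,0,0]},
])

```text
clock: 11.15
position: [0.5173, 0.0571, 0.0715]
ee_rot: [0.001, 0.335, 0.942, 0.0]
contact_force: [-0.2, 0.1, -0.9]
width: 0.0426
```

```bash
python3 - <<'E'
from h import *
p=snap('wrist','w10');q=snap('side','s10'); st=monitor.get_state(); print(st['position'],st['contact_force'])
a=cv2.imread('pics/s10.png')[150:400,200:420]; b=cv2.imread('pics/w10.png')
cv2.imwrite('pics/c10.png',np.hstack([cv2.resize(a,(396,450)),cv2.resize(b[:,60:500],(404,450))]))
E
```

```text
[0.51568955 0.05798628 0.07132551] [-0.08109611  0.95076757 -0.06655686]
```

View pics/c10.png

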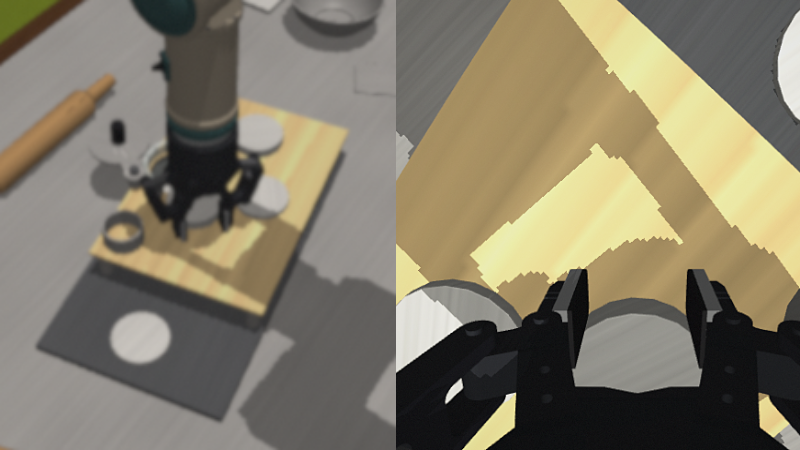

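Request:
send_rows([
  {"dp": [0.03,-0.025,0],"rotation": [0,0,0]},
  {"dp": [0.07,-0.06,0],"rotation": [0,0,0]},
  {"dp": [0.11,-0.093,0],"rotation": [0,0,0]},
  {"dp": [0.15,-0.127,0],"rotation": [0,0,0]},
  {"dp": [0.19,-0.16,0],"rotation": [0,0,0]},
  {"dp": [0.23,-0.194,0],"rotation": [0,0,0]},
  {"dp": [0.27,-0.228,0],"rotation": [0,0,0]},
  {"dp": [0.31,-0.262,0],"rotation": [0,0,0]},
  {"dp": [0.35,-0.295,0],"rotation": [0,0,0]},
  {"dp": [0.38,-0.32,0],"rotation": [0,0,0]},
  {"dp": [0.4,-0.338,0],"rotation": [0,0,0]},
  {"dp": [0.4,-0.338,0],"rotation": [0,0,0]},
])

```text
clock: 12.25
position: [0.5642, 0.0172, 0.0716]
ee_rot: [0.001, 0.335, 0.942, 0.0]
contact_force: [0.1, -0.4, -0.4]
width: 0.0429
```

```bash
python3 - <<'E'
from h import *
p=snap('wrist','w11');q=snap('side','s11'); st=monitor.get_state(); print(st['position'],st['contact_force'])
a=cv2.imread('pics/s11.png')[150:400,200:420]; b=cv2.imread('pics/w11.png')
cv2.imwrite('pics/c11.png',np.hstack([cv2.resize(a,(396,450)),cv2.resize(b[:,60:500],(404,450))]))
E
```

```text
[0.56324432 0.01775993 0.07148226] [-0.02863022 -0.50128355  0.52063604]
```

View pics/c11.png

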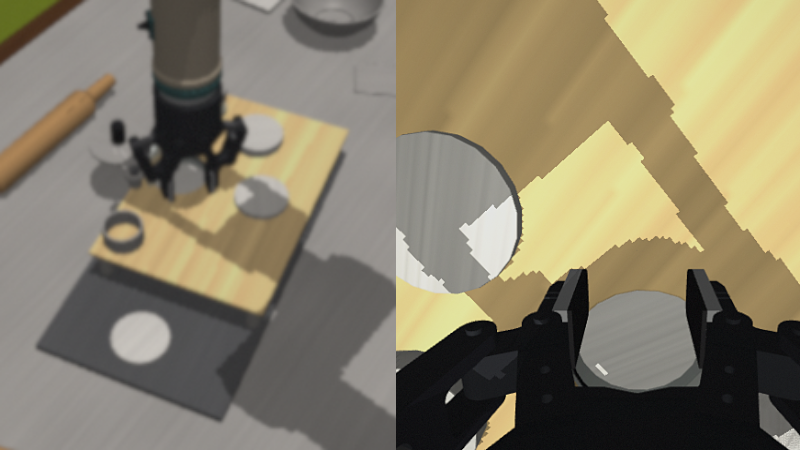

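Request:
send_rows([
  {"dp": [0.02,-0.017,0],"rotation": [0,0,0]},
  {"dp": [0.04,-0.034,0],"rotation": [0,0,0]},
  {"dp": [0.06,-0.05,0],"rotation": [0,0,0]},
  {"dp": [0.06,-0.05,0],"rotation": [0,0,0]},
  {"dp": [0.06,-0.05,0],"rotation": [0,0,0]},
])

```text
clock: 12.77
position: [0.5706, 0.0117, 0.0715]
ee_rot: [0.0, 0.334, 0.942, 0.0]
contact_force: [-0.1, 0.3, 0.3]
width: 0.0429
```

```bash
python3 - <<'E'
from h import *
p=snap('wrist','w12'); st=monitor.get_state(); print(st['position'],st['contact_force'])
for u in (300,320,340):
  for v in (330,360,390): print(u,v,depthpt(p,u,v).round(4))
E
```

```text
[0.57041559 0.01182755 0.07150283] [-0.33640871  0.32488676 -0.25675065]
300 330 [ 0.5785 -0.0079  0.0364]
300 360 [ 0.5907 -0.0182  0.0361]
300 390 [ 0.603  -0.0284  0.0372]
320 330 [ 0.5842 -0.0008  0.0365]
320 360 [ 0.596  -0.0103  0.0374]
320 390 [ 0.6089 -0.0208  0.0374]
340 330 [0.5893 0.0068 0.0379]
340 360 [ 0.6021 -0.0033  0.0369]
340 390 [ 0.6152 -0.0136  0.0369]
```

View pics/w12.png

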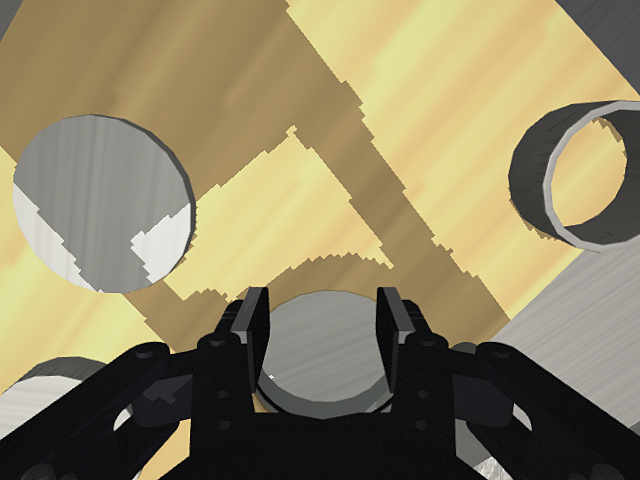

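Request:
send_rows([
  {"dp": [0,0,0.25],"rotation": [0,0,0]},
  {"dp": [0,0,0.5],"rotation": [0,0,0]},
  {"dp": [-0.2,-0.08,0.5],"rotation": [0,0,0.2]},
  {"dp": [-0.4,-0.16,0.5],"rotation": [0,0,0.4]},
  {"dp": [-0.6,-0.24,0.5],"rotation": [0,0,0.6]},
  {"dp": [-0.75,-0.3,0.5],"rotation": [0,0,0.8]},
  {"dp": [-0.85,-0.36,0.5],"rotation": [0,0,0.86]},
  {"dp": [-0.9,-0.37,0.5],"rotation": [0,0,0.86]},
])

```text
clock: 13.48
position: [0.4603, -0.033, 0.1316]
ee_rot: [-0.001, 0.126, 0.992, -0.0]
contact_force: [-0.3, -0.1, 0.4]
width: 0.0426
```

Request:
send_rows([
  {"dp": [-0.1,0,0],"rotation": [0,0,0.2]},
  {"dp": [-0.19,0,0],"rotation": [0,0,0.4]},
  {"dp": [-0.19,0,0],"rotation": [0,0,0.6]},
  {"dp": [-0.19,0,0],"rotation": [0,0,0.8]},
  {"dp": [-0.19,0,0],"rotation": [0,0,0.86]},
  {"dp": [-0.19,0,0],"rotation": [0,0,0.86]},
  {"dp": [-0.19,0,0],"rotation": [0,0,0.86]},
])

```text
clock: 14.07
position: [0.4401, -0.0324, 0.1316]
ee_rot: [0.0, -0.088, 0.996, 0.0]
contact_force: [0.7, -0.2, -0.2]
width: 0.0425
```

```bash
python3 - <<'E'
from h import *
p=snap('wrist','w13'); np.savez('w13.npz',**{k:p[k] for k in('mtx','rvec','tvec','k1','depth')}); st=monitor.get_state(); print(st['position'],st['contact_force'])
E
```

```text
[ 0.4399629  -0.03240947  0.13156286] [-0.36555118  0.2213892  -0.37157319]
```

View pics/w13.png

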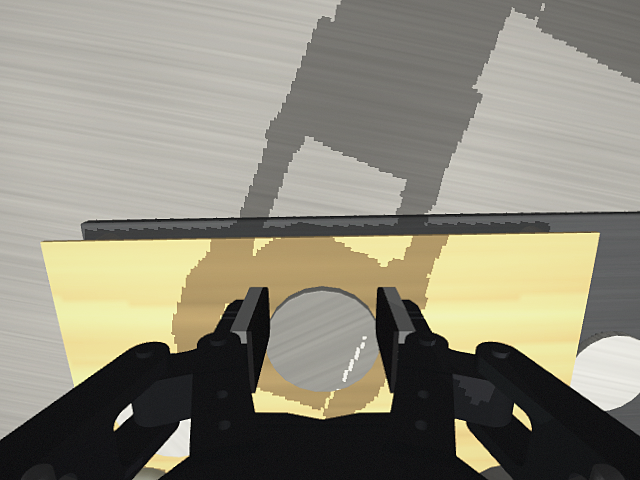

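```bash
python3 - <<'E'
from h import *
p=dict(np.load('w13.npz')); p['k1']=float(p['k1'])
print(atz(p,322,338,.061), atz(p,322,287,.061), [depthpt(p,u,v).round(4).tolist() for u,v in ((300,340),(330,370),(210,300),(420,280),(260,289),(386,289))])
E
```

```text
[ 0.48304448 -0.02420565  0.061     ] [ 0.45245417 -0.02968078  0.061     ] [[0.4865, -0.0362, 0.061], [0.503, -0.0159, 0.0608], [0.4746, -0.0903, 0.0541], [0.4419, 0.0242, 0.0533], [0.4327, -0.057, 0.1194], [0.4243, -0.0101, 0.1194]]
```

Request:
send_rows([
  {"dp": [0,0,-0.2],"rotation": [0,0,0]},
  {"dp": [0,0,-0.4],"rotation": [0,0,0]},
  {"dp": [0,0,-0.48],"rotation": [0,0,0]},
  {"dp": [0,0,-0.49],"rotation": [0,0,0]},
  {"dp": [0,0,-0.49],"rotation": [0,0,0]},
  {"dp": [0,0,-0.49],"rotation": [0,0,0]},
])

```text
clock: 14.62
position: [0.44, -0.0326, 0.0728]
ee_rot: [0.0, -0.089, 0.996, 0.0]
contact_force: [0.3, -0.3, 0.3]
width: 0.0426
```

```bash
python3 - <<'E'
from h import *
p=snap('wrist','w14'); st=monitor.get_state(); print(st['position'],st['contact_force'])
print([depthpt(p,u,v).round(4).tolist() for u,v in ((258,289),(260,289),(262,290),(386,289),(390,289),(320,250),(200,290),(430,290))])
E
```

```text
[ 0.44011886 -0.03259943  0.073031  ] [-0.84451173 -0.9156248  -0.0461926 ]
[[0.4327, -0.0579, 0.0609], [0.4327, -0.0572, 0.0604], [0.4326, -0.0563, 0.0614], [0.424, -0.0105, 0.0612], [0.4238, -0.009, 0.0611], [0.4301, -0.0349, 0.0079], [0.4414, -0.0818, 0.0521], [0.4249, 0.0094, 0.0523]]
```

Request:
send_rows([
  {"dp": [0,0,-0.012],"rotation": [0,0,0]},
  {"dp": [0,0,-0.024],"rotation": [0,0,0]},
  {"dp": [0,0,-0.024],"rotation": [0,0,0]},
  {"dp": [0,0,-0.024],"rotation": [0,0,0]},
])

```text
clock: 15.0
position: [0.4403, -0.0327, 0.0712]
ee_rot: [0.001, -0.089, 0.996, -0.0]
contact_force: [-1.1, 0.2, 10.7]
width: 0.043
```

```bash
python3 - <<'E'
from h import *
p=snap('wrist','w15'); st=monitor.get_state(); print(st['position'],st['contact_force'])
E
```

```text
[ 0.44021735 -0.03264551  0.0711375 ] [-2.12236544  0.87187366  8.90360478]
```

View pics/w15.png

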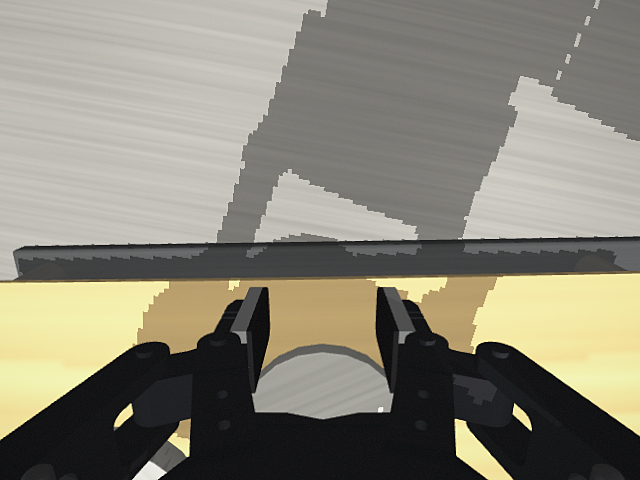

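Request:
send_rows([
  {"dp": [0,0,0.02],"rotation": [0,0,0]},
  {"dp": [0.03,0.005,0.02],"rotation": [0,0,0]},
  {"dp": [0.08,0.014,0.02],"rotation": [0,0,0]},
  {"dp": [0.14,0.025,0.02],"rotation": [0,0,0]},
  {"dp": [0.2,0.036,0.02],"rotation": [0,0,0]},
  {"dp": [0.27,0.049,0.02],"rotation": [0,0,0]},
  {"dp": [0.34,0.061,0.02],"rotation": [0,0,0]},
  {"dp": [0.41,0.074,0.02],"rotation": [0,0,0]},
  {"dp": [0.48,0.086,0.02],"rotation": [0,0,0]},
  {"dp": [0.54,0.097,0.02],"rotation": [0,0,0]},
  {"dp": [0.6,0.108,0.02],"rotation": [0,0,0]},
  {"dp": [0.6,0.108,0.02],"rotation": [0,0,0]},
])

```text
clock: 16.05
position: [0.5139, -0.0195, 0.0723]
ee_rot: [0.001, -0.089, 0.996, -0.0]
contact_force: [0.8, -0.3, -0.5]
width: 0.0427
```

```bash
python3 - <<'E'
from h import *
p=snap('wrist','w16');q=snap('side','s16'); st=monitor.get_state(); print(st['position'],st['contact_force'])
a=cv2.imread('pics/s16.png')[150:400,200:420]; b=cv2.imread('pics/w16.png')
cv2.imwrite('pics/c16.png',np.hstack([cv2.resize(a,(396,450)),cv2.resize(b[:,100:540],(404,450))]))
E
```

```text
[ 0.511939   -0.01951019  0.07213986] [-0.01474136  0.2652215   0.2408285 ]
```

View pics/c16.png

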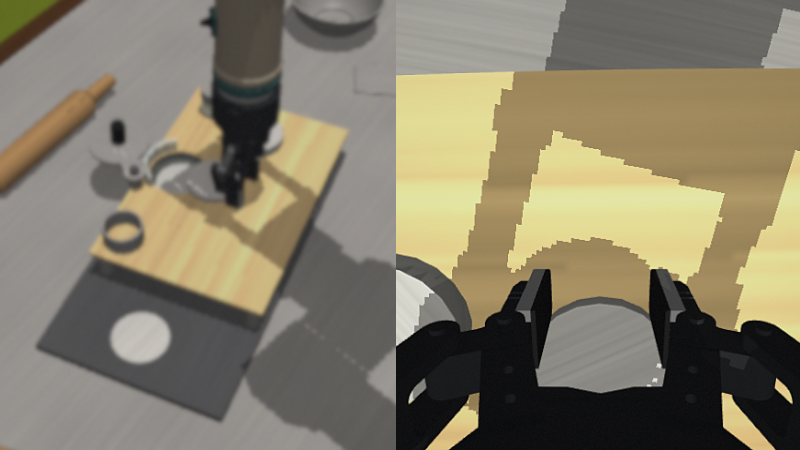

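Request:
send_rows([
  {"dp": [0.03,0.005,0],"rotation": [0,0,0]},
  {"dp": [0.07,0.013,0],"rotation": [0,0,0]},
  {"dp": [0.11,0.02,0],"rotation": [0,0,0]},
  {"dp": [0.15,0.027,0],"rotation": [0,0,0]},
  {"dp": [0.19,0.034,0],"rotation": [0,0,0]},
  {"dp": [0.23,0.041,0],"rotation": [0,0,0]},
  {"dp": [0.28,0.05,0],"rotation": [0,0,0]},
  {"dp": [0.33,0.06,0],"rotation": [0,0,0]},
  {"dp": [0.38,0.069,0],"rotation": [0,0,0]},
  {"dp": [0.42,0.076,0],"rotation": [0,0,0]},
  {"dp": [0.44,0.08,0],"rotation": [0,0,0]},
  {"dp": [0.44,0.08,0],"rotation": [0,0,0]},
])

```text
clock: 17.15
position: [0.5653, -0.0099, 0.0722]
ee_rot: [0.0, -0.089, 0.996, -0.0]
contact_force: [-0.7, -0.4, 0.8]
width: 0.0428
```

```bash
python3 - <<'E'
from h import *
p=snap('wrist','w17'); st=monitor.get_state(); print(st['position'],st['contact_force'])
for u in (300,320,340):
  for v in (330,360,390): print(u,v,depthpt(p,u,v).round(4))
E
```

```text
[ 0.56469499 -0.00993434  0.07215233] [-1.08644819  0.14704233 -0.60207747]
300 330 [ 0.5815 -0.0163  0.0441]
300 360 [ 0.5961 -0.0139  0.0446]
300 390 [ 0.6132 -0.0112  0.0427]
320 330 [ 0.5803 -0.0076  0.0434]
320 360 [ 0.595  -0.005   0.0437]
320 390 [ 0.6111 -0.0021  0.0432]
340 330 [0.5782 0.0009 0.0443]
340 360 [0.5934 0.0039 0.0437]
340 390 [0.609  0.0069 0.0439]
```

View pics/w17.png

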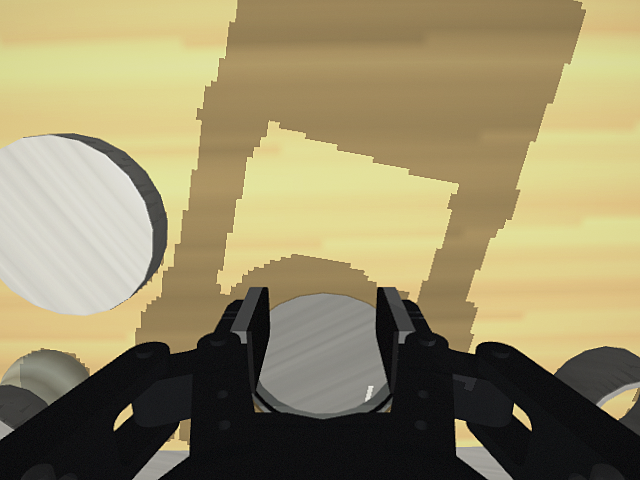

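Request:
send_rows([
  {"dp": [0,0,0.3],"rotation": [0,0,0]},
  {"dp": [0,0,0.6],"rotation": [0,0,-0.1]},
  {"dp": [0,0,0.9],"rotation": [0,0,-0.3]},
  {"dp": [0.2,0,0.9],"rotation": [0,0,-0.5]},
  {"dp": [0.2,0,0.9],"rotation": [0,0,-0.7]},
  {"dp": [0.2,0,0.9],"rotation": [0,0,-0.86]},
  {"dp": [0.2,0,0.9],"rotation": [0,0,-0.86]},
])

```text
clock: 17.78
position: [0.5882, -0.01, 0.1804]
ee_rot: [-0.0, 0.126, 0.992, 0.0]
contact_force: [0.3, -0.3, -0.2]
width: 0.0427
```

Request:
send_rows([
  {"dp": [0.15,0.0,0],"rotation": [0,0,-0.2]},
  {"dp": [0.3,0.05,0],"rotation": [0,0,-0.4]},
  {"dp": [0.4,0.1,0],"rotation": [0,0,-0.6]},
  {"dp": [0.4,0.1,0],"rotation": [0,0,-0.8]},
  {"dp": [0.4,0.1,0],"rotation": [0,0,-0.86]},
  {"dp": [0.4,0.1,0],"rotation": [0,0,-0.86]},
  {"dp": [0.4,0.1,0],"rotation": [0,0,-0.86]},
])

```text
clock: 18.37
position: [0.636, 0.002, 0.1799]
ee_rot: [-0.0, 0.333, 0.943, -0.0]
contact_force: [1.0, 0.3, 0.8]
width: 0.0428
```

```bash
python3 - <<'E'
from h import *
p=snap('wrist','w18'); np.savez('w18.npz',**{k:p[k] for k in('mtx','rvec','tvec','k1','depth')}); st=monitor.get_state(); print(st['position'],st['contact_force'],st['qd'].round(2))
E
```

```text
[0.63598144 0.00197867 0.1800437 ] [ 0.5179105  -0.744982    0.04023441] [-0.   -0.   -0.   -0.   -0.    0.01]
```

View pics/w18.png

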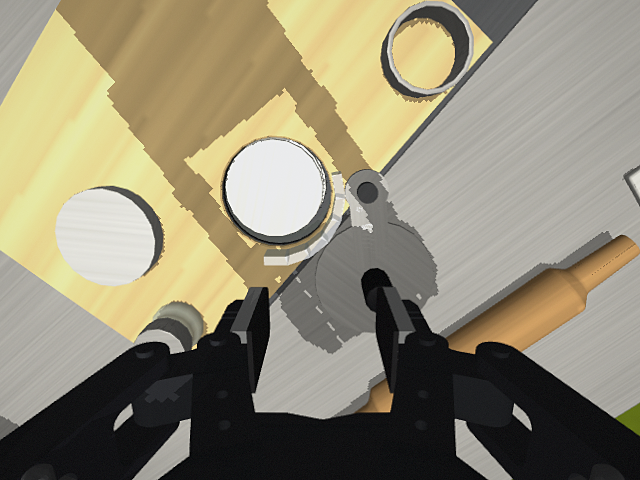

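```bash
python3 - <<'E'
from h import *
p=dict(np.load('w18.npz')); p['k1']=float(p['k1'])
print(atz(p,377,296,.106),atz(p,374,274,.078),depthpt(p,370,290),depthpt(p,374,275))
print('pin',depthpt(p,367,190),'mouth',atz(p,276,190,.054),[depthpt(p,u,v).round(4).tolist() for u,v in((260,180),(300,210),(280,150),(250,210))])
E
```

```text
[0.66981024 0.01339659 0.106     ] [0.66930924 0.01614247 0.078     ] [0.66592038 0.01196219 0.1026276 ] [0.66554014 0.01722452 0.08889444]
pin [0.6242822  0.04441372 0.08026052] mouth [ 0.59241702 -0.00162459  0.054     ] [[0.581, -0.0077, 0.0429], [0.6134, 0.0004, 0.0451], [0.5745, 0.0156, 0.043], [0.5921, -0.0266, 0.043]]
```

Request:
send_rows([
  {"dp": [0.2,0.05,0],"rotation": [0,0,0]},
  {"dp": [0.3,0.083,0],"rotation": [0,0,0]},
  {"dp": [0.3,0.083,0],"rotation": [0,0,0]},
  {"dp": [0.3,0.083,-0.1],"rotation": [0,0,0]},
  {"dp": [0.3,0.083,-0.3],"rotation": [0,0,0]},
  {"dp": [0.3,0.083,-0.3],"rotation": [0,0,0]},
])

```text
clock: 18.92
position: [0.6688, 0.0119, 0.1402]
ee_rot: [-0.004, 0.334, 0.943, -0.001]
contact_force: [-1.6, 0.0, -0.1]
width: 0.0427
```

```bash
python3 - <<'E'
from h import *
p=snap('wrist','w19'); st=monitor.get_state(); print(st['position'],st['contact_force'])
E
```

```text
[0.66961882 0.01190199 0.14188777] [-0.2412383   0.22850289  0.74722318]
```

View pics/w19.png

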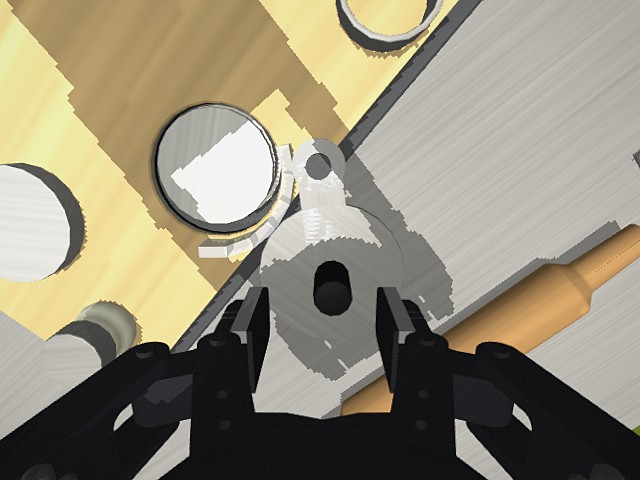

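Request:
send_rows([
  {"dp": [0.01,0.015,-0.15],"rotation": [0,0,0]},
  {"dp": [0.02,0.03,-0.28],"rotation": [0,0,0]},
  {"dp": [0.02,0.03,-0.32],"rotation": [0,0,0]},
  {"dp": [0.02,0.03,-0.32],"rotation": [0,0,0]},
  {"dp": [0.02,0.03,-0.32],"rotation": [0,0,0]},
])

```text
clock: 19.38
position: [0.675, 0.0153, 0.1068]
ee_rot: [0.0, 0.334, 0.942, 0.0]
contact_force: [0.6, -0.6, 1.2]
width: 0.043
```

```bash
python3 - <<'E'
from h import *
p=snap('wrist','w20'); st=monitor.get_state(); print(st['position'],st['contact_force'])
P=st['position'].copy(); P[2]=.106; print(proj(p,P)); print(atz(p,333,322,.106))
E
```

```text
[0.67544147 0.01532583 0.10728193] [1.60682864 0.11395304 0.76348774]
(np.float64(323.18314682855646), np.float64(333.0514405466689))
[0.67420535 0.02080871 0.106     ]
```

View pics/w20.png

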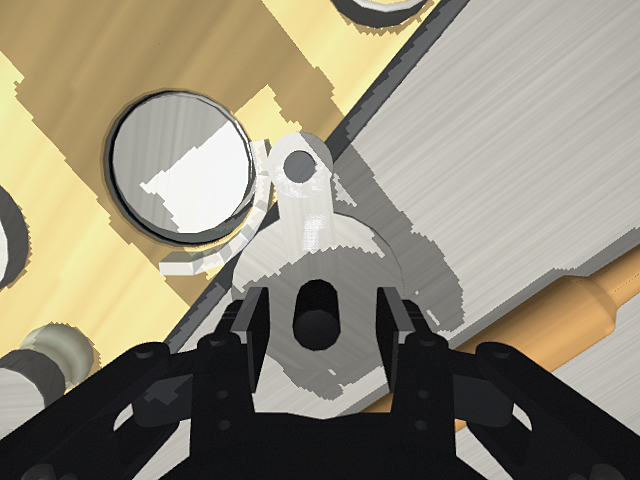

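Request:
send_rows([
  {"dp": [0,0,0],"rotation": [0,0,0]},
  {"dp": [0,0,0],"rotation": [0,0,0]},
  {"dp": [0,0,0],"rotation": [0,0,0]},
  {"dp": [0,0,0],"rotation": [0,0,0]},
  {"dp": [0,0,0],"rotation": [0,0,0]},
], fingers=1, grip_force=25)

```text
clock: 19.85
position: [0.674, 0.0135, 0.1074]
ee_rot: [0.0, 0.334, 0.943, -0.002]
contact_force: [-4.1, -5.0, 3.9]
width: 0.0169
```

```bash
cat > arc.py <<'E'
from h import *
import sys
pin=np.array([float(sys.argv[1]),float(sys.argv[2])]); n=int(sys.argv[3]); tot=float(sys.argv[4])
st=monitor.get_state(); P=st['position'][:2]; v=P-pin
print(st['position'],st['contact_force'],st['moment'],st['width'],'r',np.hypot(*v),np.degrees(np.arctan2(v[1],v[0]))-10.9+135)
for k in range(1,n+1):
    a=tot*k/n; R=np.array([[np.cos(a),-np.sin(a)],[np.sin(a),np.cos(a)]]); print(((R@v-v)/.12).round(3).tolist(), round(a/.5,3))
E
python3 arc.py .6243 .0440 8 -0.4
```

```text
[0.67397322 0.01352165 0.10738058] [-4.07943025 -4.96265744  3.94958057] [-0.78823715  0.58445661  0.05990589] 0.01693155685816531 r 0.05827829077243815 92.56767614198051
[-0.013, -0.02] -0.1
[-0.027, -0.04] -0.2
[-0.043, -0.059] -0.3
[-0.059, -0.077] -0.4
[-0.076, -0.095] -0.5
[-0.094, -0.111] -0.6
[-0.112, -0.127] -0.7
[-0.132, -0.141] -0.8
```

Request:
send_rows([
  {"dp": [-0.013,-0.025,0],"rotation": [0,0,-0.1]},
  {"dp": [-0.03,-0.05,0],"rotation": [0,0,-0.2]},
  {"dp": [-0.048,-0.07,0],"rotation": [0,0,-0.3]},
  {"dp": [-0.065,-0.088,0],"rotation": [0,0,-0.4]},
  {"dp": [-0.082,-0.105,0],"rotation": [0,0,-0.5]},
  {"dp": [-0.1,-0.122,0],"rotation": [0,0,-0.6]},
  {"dp": [-0.118,-0.138,0],"rotation": [0,0,-0.7]},
  {"dp": [-0.138,-0.152,0],"rotation": [0,0,-0.8]},
])

```text
clock: 20.52
position: [0.6587, -0.0026, 0.1074]
ee_rot: [0.001, 0.516, 0.857, 0.001]
contact_force: [-0.0, 1.2, 3.7]
width: 0.0168
```

```bash
python3 arc.py .6243 .0440 8 -0.4
```

```text
[ 0.6586809  -0.00261798  0.1074018 ] [-0.04131392  1.15757745  3.69752148] [0.03805413 0.14585432 0.07414202] 0.016778467178166088 r 0.057924802309494476 70.50888627109501
[-0.02, -0.014] -0.1
[-0.04, -0.027] -0.2
[-0.061, -0.038] -0.3
[-0.083, -0.049] -0.4
[-0.105, -0.059] -0.5
[-0.128, -0.067] -0.6
[-0.151, -0.075] -0.7
[-0.174, -0.081] -0.8
```

Very low forces; the pin estimate is good.

Request:
send_rows([
  {"dp": [-0.02,-0.014,0],"rotation": [0,0,-0.1]},
  {"dp": [-0.04,-0.027,0],"rotation": [0,0,-0.2]},
  {"dp": [-0.061,-0.038,0],"rotation": [0,0,-0.3]},
  {"dp": [-0.083,-0.049,0],"rotation": [0,0,-0.4]},
  {"dp": [-0.105,-0.059,0],"rotation": [0,0,-0.5]},
  {"dp": [-0.128,-0.067,0],"rotation": [0,0,-0.6]},
  {"dp": [-0.151,-0.075,0],"rotation": [0,0,-0.7]},
  {"dp": [-0.174,-0.081,0],"rotation": [0,0,-0.8]},
])

```text
clock: 21.18
position: [0.6381, -0.0116, 0.1074]
ee_rot: [0.0, 0.676, 0.737, 0.001]
contact_force: [0.9, 2.4, 3.5]
width: 0.0168
```

```bash
python3 arc.py .6243 .0440 8 -0.4
```

```text
[ 0.63808424 -0.01161667  0.10736863] [0.8812367  2.44526616 3.4866575 ] [0.42334533 0.09644722 0.06877187] 0.0168370886798074 r 0.05729938696966319 48.0199021650491
[-0.023, -0.005] -0.1
[-0.047, -0.009] -0.2
[-0.071, -0.012] -0.3
[-0.094, -0.014] -0.4
[-0.118, -0.014] -0.5
[-0.142, -0.013] -0.6
[-0.166, -0.011] -0.7
[-0.19, -0.008] -0.8
```

Request:
send_rows([
  {"dp": [-0.023,-0.003,0],"rotation": [0,0,-0.1]},
  {"dp": [-0.047,-0.005,0],"rotation": [0,0,-0.2]},
  {"dp": [-0.071,-0.007,0],"rotation": [0,0,-0.3]},
  {"dp": [-0.094,-0.008,0],"rotation": [0,0,-0.4]},
  {"dp": [-0.118,-0.008,0],"rotation": [0,0,-0.5]},
  {"dp": [-0.142,-0.006,0],"rotation": [0,0,-0.6]},
  {"dp": [-0.166,-0.003,0],"rotation": [0,0,-0.7]},
  {"dp": [-0.19,0.0,0],"rotation": [0,0,-0.8]},
])

```text
clock: 21.85
position: [0.6158, -0.0117, 0.1074]
ee_rot: [0.001, 0.809, 0.588, 0.002]
contact_force: [1.1, 1.4, 3.5]
width: 0.0169
```

```bash
python3 arc.py .6243 .0440 8 -0.45
```

```text
[ 0.61579176 -0.0117427   0.10738874] [1.06173585 1.44596185 3.50305077] [ 4.16657741e-01 -6.29990989e-02 -2.93907480e-05] 0.01686816957204227 r 0.056388289328575605 25.42168293862187
[-0.026, 0.005] -0.113
[-0.052, 0.011] -0.225
[-0.077, 0.019] -0.338
[-0.102, 0.028] -0.45
[-0.126, 0.038] -0.562
[-0.15, 0.05] -0.675
[-0.173, 0.063] -0.787
[-0.195, 0.077] -0.9
```

Request:
send_rows([
  {"dp": [-0.026,0.005,0],"rotation": [0,0,-0.11]},
  {"dp": [-0.052,0.011,0],"rotation": [0,0,-0.225]},
  {"dp": [-0.077,0.019,0],"rotation": [0,0,-0.34]},
  {"dp": [-0.102,0.028,0],"rotation": [0,0,-0.45]},
  {"dp": [-0.126,0.038,0],"rotation": [0,0,-0.56]},
  {"dp": [-0.15,0.05,0],"rotation": [0,0,-0.675]},
  {"dp": [-0.173,0.063,0],"rotation": [0,0,-0.79]},
  {"dp": [-0.195,0.077,0],"rotation": [0,0,-0.9]},
  {"dp": [-0.195,0.077,0],"rotation": [0,0,-0.9]},
])

```text
clock: 22.6
position: [0.5951, -0.0035, 0.1075]
ee_rot: [0.003, 0.919, 0.393, 0.004]
contact_force: [6.7, -0.4, -1.9]
width: 0.0168
```

```bash
python3 arc.py .6243 .0440 4 -0.1
```

```text
[ 0.59507101 -0.00353756  0.10751498] [ 6.7244914  -0.44928789 -1.91196026] [-0.06705141 -0.84834139  0.16246079] 0.0168274160102228 r 0.05580460182628567 2.5142711783621507
[-0.01, 0.006] -0.05
[-0.019, 0.013] -0.1
[-0.029, 0.019] -0.15
[-0.038, 0.026] -0.2
```

Resistance of 6.7 N against closing has appeared; press a little more to seat the stop.

Request:
send_rows([
  {"dp": [-0.015,0.01,0],"rotation": [0,0,0]},
  {"dp": [-0.035,0.023,0],"rotation": [0,0,0]},
  {"dp": [-0.035,0.023,0],"rotation": [0,0,0]},
  {"dp": [-0.035,0.023,0],"rotation": [0,0,0]},
])

```text
clock: 22.93
position: [0.5949, -0.0033, 0.1076]
ee_rot: [0.006, 0.919, 0.394, 0.007]
contact_force: [13.6, -6.3, -8.0]
width: 0.0165
```

```bash
python3 arc.py .6243 .0440 1 -0.1; python3 - <<'E'
from h import *
snap('wrist','w21')
E
```

```text
[ 0.59485891 -0.00333511  0.10758805] [13.62165876 -6.33191107 -7.97108949] [-0.89168327 -1.9162203   0.18180858] 0.016484117487152214 r 0.055743975726714495 2.21956679052127
[-0.038, 0.026] -0.2
```

View pics/w21.png

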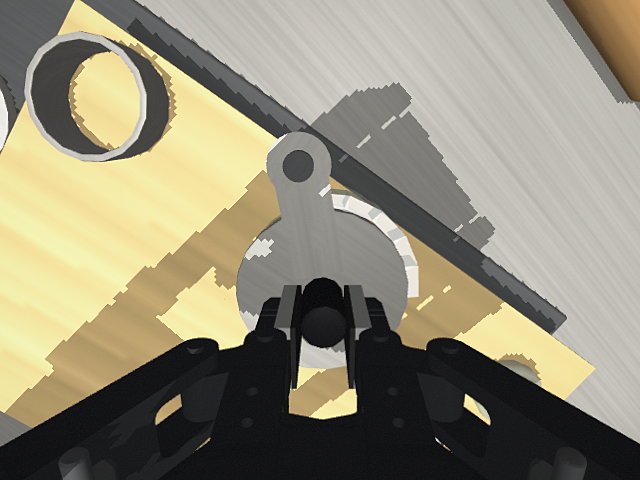

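Request:
send_rows([
  {"dp": [0,0,0],"rotation": [0,0,0]},
  {"dp": [0,0,0],"rotation": [0,0,0]},
  {"dp": [0,0,0],"rotation": [0,0,0]},
  {"dp": [0,0,0],"rotation": [0,0,0]},
  {"dp": [0,0,0.15],"rotation": [0,0,0]},
  {"dp": [0,0,0.4],"rotation": [0,0,0]},
  {"dp": [0,0,0.7],"rotation": [0,0,0]},
  {"dp": [0,0,1],"rotation": [0,0,0]},
  {"dp": [0,0,1],"rotation": [0,0,0]},
], fingers=0)

```text
clock: 23.73
position: [0.5907, -0.0005, 0.2338]
ee_rot: [0.004, 0.919, 0.394, 0.006]
contact_force: [1.5, 0.0, 0.1]
width: 0.0428
```

Request:
send_rows([
  {"dp": [-0.3,-0.3,0.1],"rotation": [0,0,0]},
  {"dp": [-0.6,-0.6,0.1],"rotation": [0,0,0]},
  {"dp": [-0.9,-0.9,0.1],"rotation": [0,0,0]},
  {"dp": [-1,-1,0.1],"rotation": [0,0,0]},
  {"dp": [-1,-1,0.1],"rotation": [0,0,0]},
])

```text
clock: 24.15
position: [0.4619, -0.1233, 0.2379]
ee_rot: [0.0, 0.92, 0.392, -0.002]
contact_force: [0.4, -0.1, -0.0]
width: 0.0427
```

Request:
send_rows([
  {"dp": [-0.3,-0.3,0],"rotation": [0,0,0]},
  {"dp": [-0.6,-0.6,0],"rotation": [0,0,0]},
  {"dp": [-0.9,-0.9,0],"rotation": [0,0,0]},
  {"dp": [-1,-1,0],"rotation": [0,0,0]},
  {"dp": [-1,-1,0],"rotation": [0,0,0]},
])

```text
clock: 24.57
position: [0.3427, -0.2441, 0.2379]
ee_rot: [0.001, 0.92, 0.391, -0.002]
contact_force: [0.2, 0.3, -0.4]
width: 0.0427
```

Request:
send_rows([
  {"dp": [0,-0.3,0],"rotation": [0,0,0]},
  {"dp": [0,-0.6,0],"rotation": [0,0,0]},
  {"dp": [0,-0.9,0],"rotation": [0,0,0]},
  {"dp": [0,-1,0],"rotation": [0,0,0]},
  {"dp": [0,-1,0],"rotation": [0,0,0]},
])

```text
clock: 24.98
position: [0.3476, -0.3631, 0.2374]
ee_rot: [0.001, 0.92, 0.393, -0.0]
contact_force: [0.5, -0.3, -0.5]
width: 0.0425
```

```bash
python3 - <<'E'
from h import *
p=snap('top','t22'); q=snap('side','s22')
a=p['color'][180:360,180:420,::-1]; cv2.imwrite('pics/t22c.png',cv2.resize(a,None,fx=3.3,fy=3.3,interpolation=cv2.INTER_CUBIC))
a=q['color'][150:400,200:420,::-1]; cv2.imwrite('pics/s22c.png',cv2.resize(a,None,fx=2.4,fy=2.4,interpolation=cv2.INTER_CUBIC))
s=np.load('st.npz'); print(monitor.get_state()['position'])
np.savez('t22.npz',**{k:p[k] for k in('mtx','rvec','tvec','k1','depth')})
E
```

```text
[ 0.34706989 -0.35939458  0.23729755]
```

View pics/t22c.png

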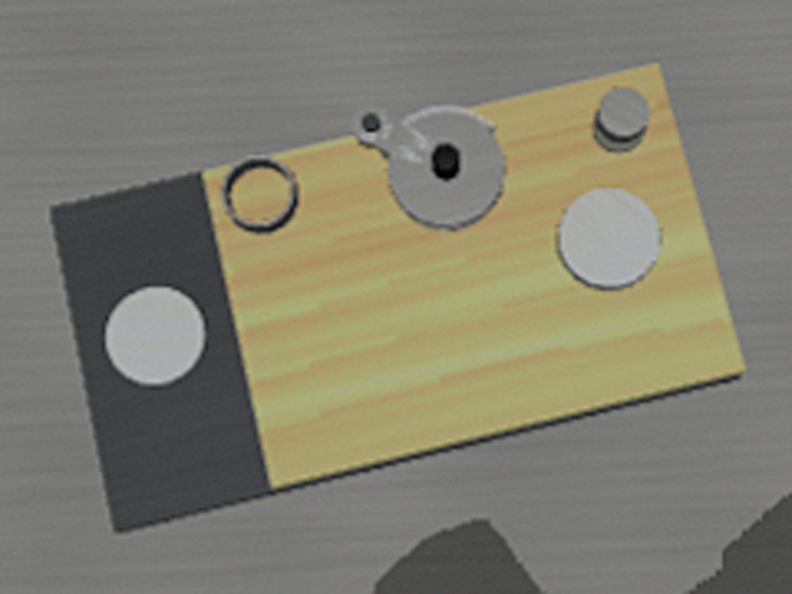

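View pics/s22c.png

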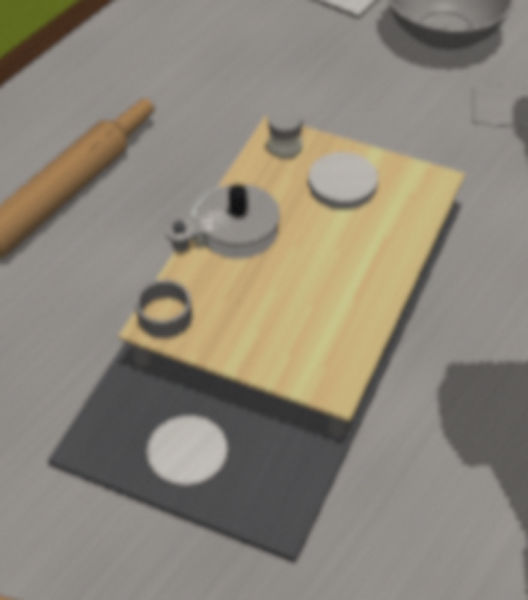

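```bash
python3 - <<'E'
from h import *
s=np.load('st.npz')
p=dict(np.load('t22.npz')); p['k1']=float(p['k1'])
for n,u,v,z in [('knob',445,155,.106),('cover',446.5,168,.076)]:
    P=atz(p,u/3.3+180,v/3.3+180,z); print(n,P.round(4),((s['R'].T@(P[:2]-s['o']))*1000).round(1))
E
```

```text
knob [ 0.5933 -0.0073  0.106 ] [1.1 0.3]
cover [ 0.5927 -0.0081  0.076 ] [ 0.3 -0.3]
```

Cover is centred over the mouth (within about 1 mm) and the bystanders look unmoved. Handing in.

```bash
python3 -c "
from rig import manip
print(manip.sign_off())"
```

```text
the job is handed in; nothing more can be done
None
```

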